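Load and clamp shut an anaerobic culture jar

TASK

Load and close the anaerobic jar: stand the carrier of culture plates upright inside the jar, put the lid squarely on its mouth, and swing the clamp bridge over the lid fully home against the keeper post. Then turn the handwheel clockwise - it takes more than one whole turn - until you feel it come to its stop and the spring pad holds the lid down. Keep the plates upright and leave the other things on the bench where they are.

Things in the scene. Friction and masses are not known exactly. Their poses are not given: they have to be found in the camera images.
- jar: Clear plastic jar, fixed to the bench: outside diameter 134 mm, inside 124 mm, rim 150 mm high, dark round foot plate 176 mm across, metal collar 160 mm across round the rim. Two steel posts rise from the collar to 228 mm, 92 mm either side of the jar's axis: the pivot post at its +x, the thinner keeper post at its -x. Origin: on the jar's axis at bench height; z up.
- jar_floor (a point): Centre of the jar's inside floor (a steel plate), 18 mm above the bench.
- jar_mouth (a point): Centre of the jar's mouth, level with the rim, 150 mm above the bench.
- carrier: Plate carrier: steel base disc 104 mm across, a stack of four 90 mm culture plates held between two side straps, and an upright loop handle over the middle; 114 mm tall, 0.32 kg, one rigid piece, loose. Origin: centre of the underside; z up. The handle bar runs along its y.
- carrier_handle (a point): Centre of the handle's flat-sided top bar (10 mm thick, 18 mm high, 66 mm long along the carrier's y), 105 mm above the carrier's underside; 22 mm of free height under the bar.
- lid: Jar lid, loose, 0.35 kg: metal disc 138 mm across, 12 mm thick; black boss on top to grip (32 mm diameter, 24 mm high); tapered rubber spigot below (115 mm diameter, 104 at its bottom, 8 mm deep) that drops into the mouth. Two valves 16 mm high stand 50 mm from the centre along its +y and -y. Origin: centre of the spigot's underside, 8 mm below the jar's rim when seated.
- lid_boss (a point): Centre of the top of the lid's boss, 44 mm above the lid's origin, 24 mm above the disc's top face.
- bridge_pivot (a point): Point on the bridge's vertical pivot axis, on the jar's pivot post, 212 mm above the bench (mid-thickness of the bar).
- bridge (a joint): Angle of the clamp bridge about its upright pivot, rad: 0 = home over the lid, its end slot round the keeper post (dead stop); grows as it opens, anticlockwise from above, to 2.3. Stays where it is left; needs 1 to 2 N at the knob. Steel bar 24 mm wide, underside 205 mm and top 219 mm above the bench, 226 mm long from the pivot; carries the screw and handwheel 92 mm from the pivot.
- bridge_knob (a point): Middle height of the black upright cylindrical knob (25 mm diameter, 44 mm high) on the bridge's free end, 212 mm from the pivot; 252 mm above the bench. Top of the knob is 22 mm higher.
- wheel (a joint): Angle of the handwheel on its upright screw, rad, growing clockwise from above (tightening): 0 = backed off, 9.0 = dead stop; starts at 0 to 1.5. Friction 0.06 N m; the wheel and grip come down 6 mm a turn. The spring pad meets the seated lid's boss at about 5.8 rad and presses about 12 N at the stop, adding hardly any turning force: a sharp rise at the crank means the stop.
- wheel_hub (a point): Point on the handwheel's axis at the height of the crank grip's middle. The wheel is black, 108 mm across with three spokes; its rim's upper side lies 34 mm below this point.
- crank_grip (a point): Middle of the upright black crank grip on the wheel's rim: 23 mm diameter, 48 mm high, 48 mm from the wheel's axis, about 285 mm above the bench. The grip revolves freely on its own upright axis, so it can be held with the gripper's yaw unchanged while it goes round.
- pad: Spring pad under the screw, 20 mm across, which presses on the lid's boss. Origin: centre of its underside, about 191 mm above the bench with the wheel fully backed off.
- dish: A single closed culture plate, 90 mm across and 15 mm high, loose bystander. Origin: centre of its underside.
- dishes: A stack of three closed culture plates, 90 mm across and 45 mm high, loose bystander. Origin: centre of its underside.
- media_bottle: Amber glass bottle, 72 mm across and 165 mm tall, loose bystander. Origin: centre of its underside.
- beaker: Open glass beaker, 72 mm across and 85 mm tall, loose bystander. Origin: centre of its underside.
- marker: White and black marker pen, 137 mm long and 17 mm thick, lying along its x, loose bystander. Origin: underside near its middle.
- timer: White bench timer, 50 x 75 x 22 mm, loose bystander. Origin: centre of its underside.
There are look-alikes about, which are no part of the job. Leave any yellow look-alike of the carrier alone.

How it is judged:
By the outcome, as a careful person would: the job done as asked, in the order asked, and still so for the second after the job is handed in, with the robot touching nothing.
It also fails if it takes over 72 s, if anything falls off the work surface, if the arm or the gripper's body presses on something with over 40 N, if the wrist force passes 120 N, or if a joint passes its speed limit or range.

ROBOT

A 6-joint arm with a two-finger parallel gripper is mounted at the origin on the work surface. World frame = base frame: x ahead of the robot, y to its left, z up, the work surface at z = 0. Lengths are in m, angles in rad, forces in N, time in s.
With the tool pointing down it reaches from about 0.425 to 0.925 m from the base axis. Payload 12.5 kg.
Tool frame: the origin (TCP) lies at the very end of the fingers, on their centre line; the grasp point (between the pads) lies 19 mm behind it; z points along the fingers, y is the line along which they close (so a half turn about z gives the same grasp; the last joint's range is limited). The gripper opens to 85 mm and grips with 20 to 120 N. Pads are 22 mm wide; open, the fingers measure 114 mm over their backs; the gripper's body (76 mm by 85 mm) begins 54 mm behind the grasp point. The pads swing forward as they close: fully open they stand 13 mm farther back than shut.
Start: joints at [-1.439, 0.491, 1.559, -0, 1.092, -0.106], TCP at [0.147, -0.607, 0.231] pointing down, gripper open.
Joint ranges: [-3.1, 3.1], [-0.84, 2.19], [0.05, 2.79], [-1.13, 4.28], [0.06, 2.93], [-2.69, 2.69]. Speed limits (rad/s): [2.22, 2.22, 2.79, 3.14, 3.14, 3.14].

INTERFACE

Orientations are given as [roll, pitch, yaw] about the fixed x, y, z axes, in that order (R = Rz(yaw) Ry(pitch) Rx(roll)).
In Python, from rig import sensors, get_image, calibration, env gives the robot as it stands.
- The arm moves only by the tool drive_tool, never from a script. Its argument "rows" is a list of rows, each a list of 7 numbers: the shift along the tool's x, y, z in units of 0.2 m (1.0 is 0.2 m), then the turn, a rotation vector about the tool's x, y, z in units of pi rad (1.0 is pi rad), then the finger opening in mm, from 0 to 85.4. A call has exactly 10 rows; each row shifts and turns the commanded pose from where the row before left it, along the tool's axes as they then stand; what a row does not reach is not made up. A row lasts 1/12 s, in which the tool goes at most 41.7 mm and 7.16 degrees, less where a joint would pass 70% of its speed; a pose out of reach is approached as far as the arm can. A call with a number of a shift or a turn outside -1 to 1 is refused whole. A call with a gripper value outside its range is refused whole. The fingers move at their own pace and stop on an object; the grip force is fixed at half the most. Time passes only in rows, so rows that do not move let the fingers close, or fill a call up. It gives the time, the measured TCP pose, the force, the opening and the grip force at its end, in the units of the state.
- sensors.read_state(): the state, without advancing time (a new reading comes with each control period).
- get_image(name): name is "side" or "top"; returns the picture (480x640x3 uint8, blue, green, red); there is no depth.
- calibration(name): a dict with "fovy" (degrees; the focal length in pixels is half the picture's height over the tangent of half this angle, whatever the lens; pixels are square), "cx", "cy" (the principal point, pixels), "world_to_cam" (4x4, takes a point from world to camera coordinates). Camera axes: x right, y down, z forward; pixel columns grow to the right and rows downward; lengths in m; the calibration is good to about 2 mm. A picture is of the moment at which its call begins. calibration takes no time and is no camera call.
- env.sign_off(): hands the job in; it is judged then, once.
The state is a dict: "clock": time; "joints": joint angles; "joint_vel": joint speeds; "joint_efforts": joint torques, N m; "tcp_pos": TCP position; "tool_rot": TCP orientation; "wrist_force": force on the tool from outside, world axes, zero at the start; "ft_torque": the same for the moment, N m; "finger_gap": opening from 0.0 (shut) to 1.0 (fully open); "grip_force": force on a finger pad.
Only numpy, scipy, OpenCV 4.12 (cv2) and the standard library are available. Lean on these libraries where they do the work, as an engineer would, in place of code of your own. Each camera call takes 0.05 s, during which the arm holds its last target. There are 200 camera calls.

## Working session

There is one attempt and no reset: what is moved stays moved. The work goes in short steps, Python scripts to look and compute and a tool call to move; the robot and the scene stay as the last step left them, time stands still between calls to the robot, and variables do not carry over. Pictures are saved under pics/ and viewed, at most 10 in all, crops included, and the job is handed in when it is done.

Besides the shell and the picture viewer there is one more tool, called after "Request:" by a JSON object that holds its "name" and its "arguments". drive_tool: Moves the arm, as the interface text tells. Shifts and turns lie within -1 to 1; 1 stands for 0.2 m of shift or pi rad of turn. Its arguments: {"type":"object","properties":{"rows":{"type":"array"}},"required":["rows"]}

```bash
mkdir -p pics; ls; python3 - <<'E'
from rig import sensors,get_image,calibration
import cv2
for n in("side","top"):
    cv2.imwrite(f"pics/{n}0.png",get_image(n)); c=calibration(n); print(n,c)
s=sensors.read_state(); print(s)
E
```

```text
pics
side {'fovy': 56.2196707294058, 'cx': 315.25707551723696, 'cy': 244.45516941021006, 'world_to_cam': array([[ 0.96503674,  0.26190053, -0.01059297, -0.50841106],
       [ 0.13951037, -0.54743415, -0.82513799,  0.09510537],
       [-0.22190303,  0.79481064, -0.56483191,  1.43653096],
       [ 0.        ,  0.        ,  0.        ,  1.        ]])}
top {'fovy': 56.20136511242791, 'cx': 317.4992595769859, 'cy': 241.15620707588363, 'world_to_cam': array([[-0.00332325, -0.9999539 ,  0.00900865,  0.0048291 ],
       [-0.98008953,  0.00146848, -0.19855063,  0.56212165],
       [ 0.19852825, -0.00948912, -0.98004923,  1.10809504],
       [ 0.        ,  0.        ,  0.        ,  1.        ]])}
{'clock': 0.1, 'joints': array([-1.43860352e+00,  4.91494911e-01,  1.55937657e+00,  3.45763322e-05,
        1.09172245e+00, -1.05608904e-01]), 'joint_vel': array([-6.88461768e-05, -1.98971438e-03, -9.22516441e-04,  9.50624630e-04,
       -6.04686622e-04, -2.97173935e-04]), 'joint_efforts': array([ 3.09628027e-03, -6.19448233e+01, -2.62028021e+01, -1.41136079e-04,
        2.92147655e-03,  1.52881637e-05]), 'tcp_pos': array([ 0.14722737, -0.6072085 ,  0.23079301]), 'tool_rot': array([-3.14060019e+00, -1.36044237e-04,  2.37785694e-01]), 'wrist_force': array([-0.40095242,  0.09292394,  1.08925349]), 'ft_torque': array([-0.01290606,  0.05886121, -0.02336644]), 'grip_force': 0.0, 'finger_gap': 1.0007319813215019}
```

View pics/side0.png

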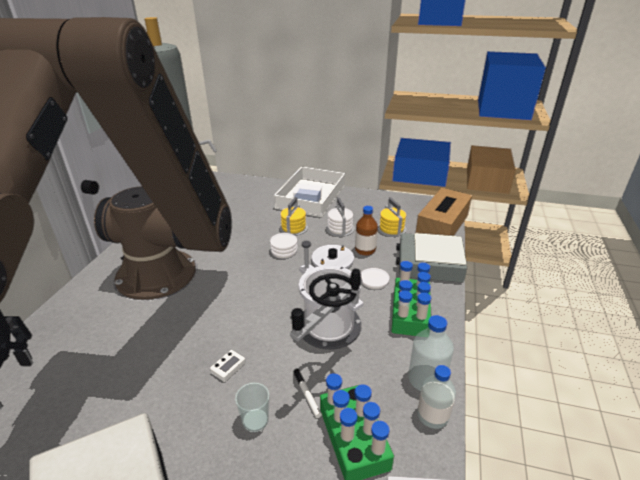

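View pics/top0.png

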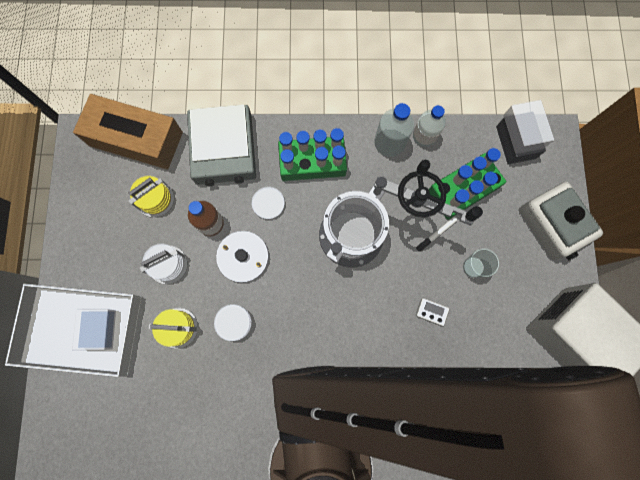

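Candidates for the carrier in the top view are the white stack at (163,263) and two yellow look-alikes at (152,195) and (174,328). The white one fits, since the yellow ones are to be left alone. I'll confirm it in an enlarged crop and measure.

```bash
cat > h.py <<'E'
import numpy as np, cv2
from rig import sensors,get_image,calibration
C={n:calibration(n) for n in("side","top")}
def ray(n,u,v):
    c=C[n]; f=240/np.tan(np.radians(c["fovy"]/2)); M=c["world_to_cam"]; R=M[:3,:3]
    return -R.T@M[:3,3], R.T@np.array([(u-c["cx"])/f,(v-c["cy"])/f,1])
def plane(n,u,v,z):
    o,d=ray(n,u,v); return o+d*(z-o[2])/d[2]
def proj(n,p):
    c=C[n]; f=240/np.tan(np.radians(c["fovy"]/2)); q=c["world_to_cam"]@np.r_[p,1]
    return np.array([c["cx"]+f*q[0]/q[2],c["cy"]+f*q[1]/q[2]])
def tri(a,b):
    A=[];y=[]
    for n,(u,v) in(("top",a),("side",b)):
        o,d=ray(n,u,v); d=d/np.linalg.norm(d); P=np.eye(3)-np.outer(d,d); A.append(P);y.append(P@o)
    return np.linalg.lstsq(np.vstack(A),np.hstack(y),rcond=None)[0]
E
python3 - <<'E'
from h import *
t=cv2.imread("pics/top0.png"); s=cv2.imread("pics/side0.png")
a=cv2.resize(t[225:305,130:280],None,fx=5.33,fy=5.33,interpolation=cv2.INTER_CUBIC)
cv2.imwrite("pics/c1.png",a)
b=cv2.resize(t[155:275,310:500],None,fx=4.2,fy=4.2,interpolation=cv2.INTER_CUBIC)
cv2.imwrite("pics/c2.png",b)
c=cv2.resize(s[190:350,270:430],None,fx=3.75,fy=3.75,interpolation=cv2.INTER_CUBIC)
cv2.imwrite("pics/c3.png",c)
E
```

```text
(no output)
```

View pics/c1.png

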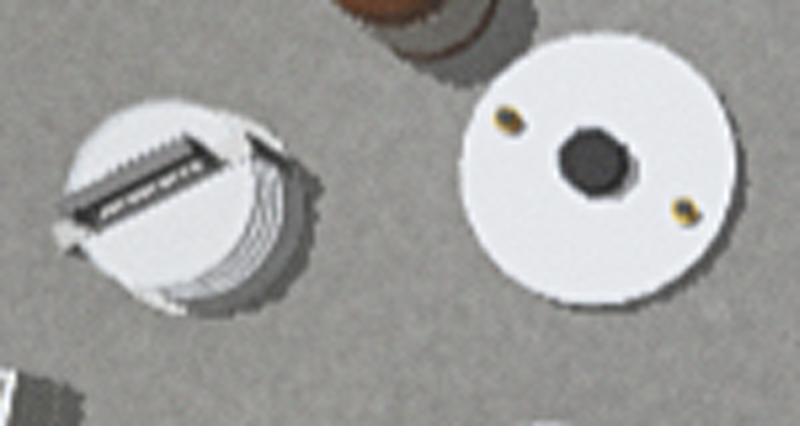

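View pics/c2.png

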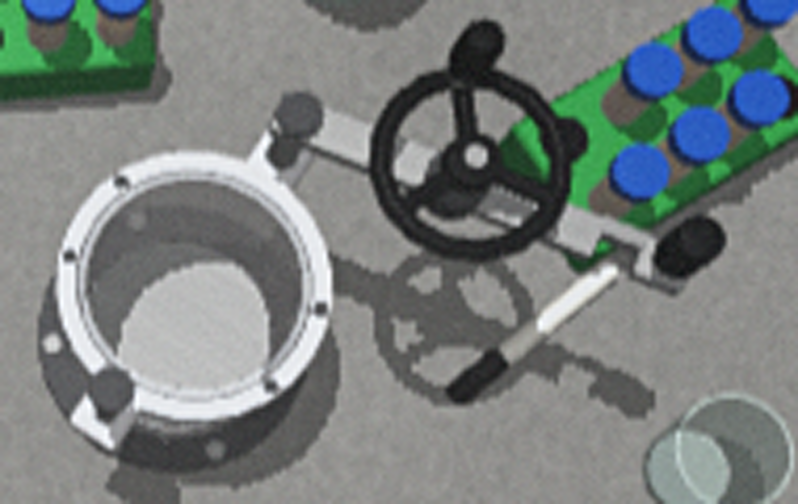

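View pics/c3.png

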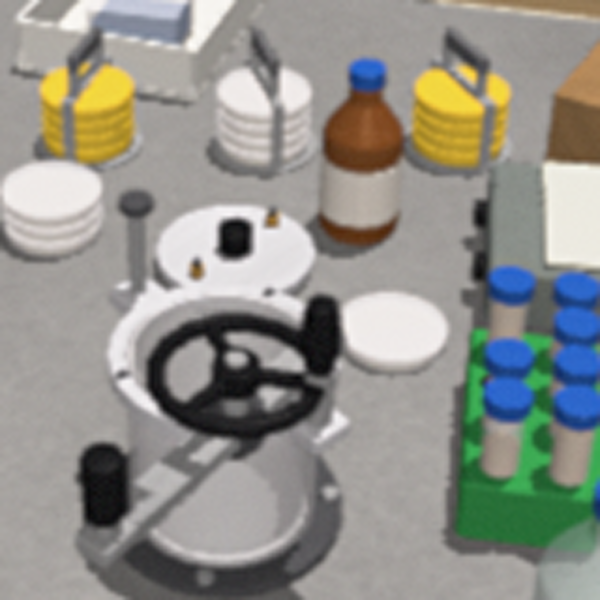

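c1 confirms the white stack with loop handle at crop (150,190) as the carrier. The lid is at crop (600,168), with its boss up at (595,161). In c2 the pivot post is at (297,113), the keeper post at (110,388), the crank grip at (480,45) and the knob at (690,245). I'll take finer views of the carrier and measure.

```bash
python3 - <<'E'
from h import *
np.set_printoptions(precision=4,suppress=True)
t=cv2.imread("pics/top0.png"); s=cv2.imread("pics/side0.png")
a=cv2.resize(t[236:288,136:190],(540,520),interpolation=cv2.INTER_CUBIC)
b=cv2.resize(s[192:244,325:351],(260,520),interpolation=cv2.INTER_CUBIC)
cv2.imwrite("pics/c4.png",np.hstack([a,b]))
print("cams",ray("top",0,0)[0],ray("side",0,0)[0])
p=lambda x,y,k,ox,oy:(x/k+ox-.5+.5/k,y/k+oy-.5+.5/k)
c2=lambda x,y:p(x,y,4.2,310,155); c3=lambda x,y:p(x,y,3.75,270,190)
pv=plane("top",*c2(300,110),.228); kp=plane("top",*c2(113,385),.228)
print("pivot",pv,"keeper",kp,"d",np.linalg.norm(pv-kp),"mid",(pv+kp)/2)
print("keeper tri",tri(c2(113,385),c3(135,202)))
kn=plane("top",*c2(702,232),.274);print("knob",kn,np.linalg.norm((kn-pv)[:2]), tri(c2(702,232),c3(103,457)))
gr=plane("top",*c2(486,38),.309);print("grip",gr,tri(c2(486,38),c3(323,303)))
hu=plane("top",*c2(470,163),.251);print("wheel",hu,np.linalg.norm((hu-pv)[:2]),np.linalg.norm((hu-gr)[:2]))
# masks: bright
hsv=cv2.cvtColor(t,cv2.COLOR_BGR2HSV)
m=((hsv[...,2]>175)&(hsv[...,1]<40)).astype(np.uint8)
n,l,st,ce=cv2.connectedComponentsWithStats(m)
for i in range(1,n):
    if st[i,4]>300 and 120<st[i,0]<400: print(i,st[i],ce[i])
for (x,y,z,nm) in((242,257,.020,"lid"),(355,195,.150,"jar")):
    L=l[y-3:y+4,x-3:x+4]; 
lab=l[270,242]
c=max(cv2.findContours((l==lab).astype(np.uint8),cv2.RETR_EXTERNAL,cv2.CHAIN_APPROX_NONE)[0],key=cv2.contourArea)
P=np.array([plane("top",u,v,.020)[:2] for u,v in c[:,0]])
def fit(P):
    q=np.linalg.lstsq(np.c_[2*P,np.ones(len(P))],(P**2).sum(1),rcond=None)[0]; return q[:2],np.sqrt(q[2]+q[0]**2+q[1]**2)
print("lid circle",fit(P))
dk=((hsv[...,2]<70)).astype(np.uint8); n,l2,st,ce=cv2.connectedComponentsWithStats(dk)
i=l2[255,241];print("boss",st[i],ce[i],plane("top",*ce[i],.036))
print("boss tri",tri(((595)/5.333+129.6,(160)/5.333+224.6),c3(236,227)))
# jar rim
for lab in set(l[185:200,350:370].ravel())-{0}:
    cs=cv2.findContours((l==lab).astype(np.uint8),cv2.RETR_CCOMP,cv2.CHAIN_APPROX_NONE)[0]
    for c in cs:
        if cv2.contourArea(c)>800:
            for z in(.15,): print("jar",len(c),fit(np.array([plane("top",u,v,z)[:2] for u,v in c[:,0]])))
E
```

```text
cams [0.331  0.0145 1.1976] [ 0.7961 -0.9566  0.8845]
pivot [ 0.6666 -0.1393  0.228 ] keeper [ 0.5158 -0.0366  0.228 ] d 0.1824782175334304 mid [ 0.5912 -0.088   0.228 ]
keeper tri [ 0.5145 -0.0369  0.23  ]
knob [ 0.5857 -0.3345  0.274 ] 0.21129266277990869 [ 0.5844 -0.3341  0.2758]
grip [ 0.6762 -0.2206  0.309 ] [ 0.6767 -0.2201  0.3098]
wheel [ 0.6295 -0.224   0.251 ] 0.09241814895060363 0.04683774486596709
19 [251 187  33  32 827] [267.5212 202.2551]
20 [ 323  186   66   69 1966] [356.8464 225.8464]
32 [ 216  231   52   51 1891] [241.5405 256.0661]
34 [140 244  43  40 874] [162.6533 262.6533]
59 [ 214  304   37   37 1064] [231.8318 322.2556]
lid circle (array([0.5304, 0.2046]), np.float64(0.06762767912317567))
boss [     0      0    640    480 258347] [300.5224 220.2105] [0.6232 0.0483 0.036 ]
boss tri [0.5295 0.2016 0.0484]
jar 411 (array([ 0.5923, -0.0885]), np.float64(0.06881022902782116))
```

View pics/c4.png

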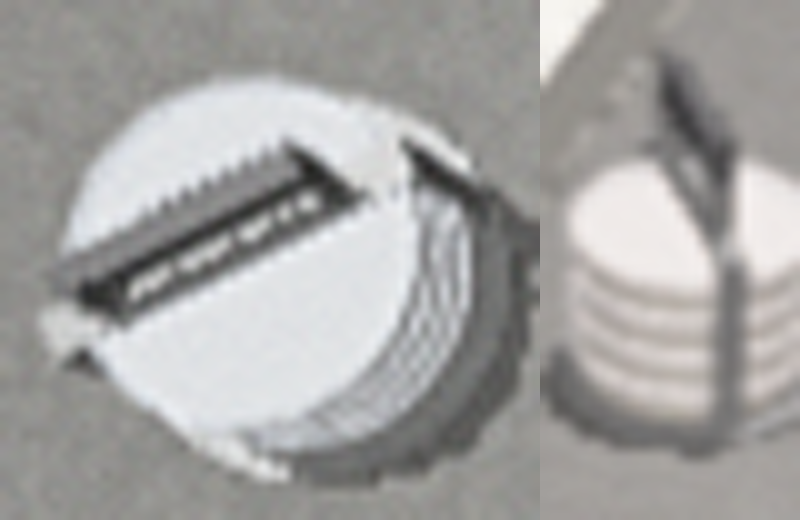

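c4 shows the carrier handle's top face with corners near (60,262), (285,140), (320,172) and (95,290), and its centre near (190,216). In the side view the bar top is near (697,95). Next I'll compute the handle pose and the tool moves.

```bash
python3 - <<'E'
from h import *
np.set_printoptions(precision=4,suppress=True)
T=lambda x,y:(x/10+136-.45,y/10+236-.45)
S=lambda x,y:((x-540)/10+325-.45,y/10+192-.45)
Q=[plane("top",*T(*q),.114) for q in((60,262),(285,140),(320,172),(95,290))]
print(np.array(Q),"center",np.mean(Q,0))
for a,b in((0,1),(3,2)):
    d=(Q[b]-Q[a])[:2]; print("len",np.linalg.norm(d),"dir deg",np.degrees(np.arctan2(d[1],d[0])))
print("tri",tri(T(190,216),S(697,97)))
# plate top outline points -> circle at unknown z: fit at z=.074
P=np.array([plane("top",*T(x,y),.074)[:2] for x,y in((72,215),(100,160),(150,105),(200,82),(260,76),(320,92),(410,310),(360,380),(300,420),(230,432),(160,400),(110,345))])
q=np.linalg.lstsq(np.c_[2*P,np.ones(len(P))],(P**2).sum(1),rcond=None)[0];print("plate",q[:2],np.sqrt(q[2]+q[:2]@q[:2]))
from scipy.spatial.transform import Rotation as R
print(R.from_euler("xyz",sensors.read_state()["tool_rot"]).as_matrix())
E
```

```text
[[0.5001 0.4315 0.114 ]
 [0.5301 0.379  0.114 ]
 [0.5221 0.37   0.114 ]
 [0.4932 0.4225 0.114 ]] center [0.5114 0.4007 0.114 ]
len 0.0605148779179533 dir deg -60.25015068707025
len 0.06003912306936438 dir deg -61.15931584640215
tri [0.5104 0.3987 0.1202]
plate [0.5097 0.3997] 0.044676773642706884
[[ 0.9719  0.2356 -0.0001]
 [ 0.2356 -0.9719  0.001 ]
 [ 0.0001 -0.001  -1.    ]]
```

```bash
cat > plan.py <<'E'
import numpy as np
from scipy.spatial.transform import Rotation as R
from rig import sensors
def start():
    s=sensors.read_state(); return np.r_[s["tcp_pos"],s["tool_rot"][2]]
def rows(wps,p=None,loud=True):
    """wps: (x,y,z,yaw,open_mm,n); tool pointing down. Prints rows of 10."""
    s=sensors.read_state(); p=start() if p is None else np.array(p,float); out=[]
    for *g,o,n in wps:
        g=np.array(g,float); a=p.copy()
        for i in range(1,n+1):
            q=a+(g-a)*i/n; d=q[:3]-p[:3]; c,s_=np.cos(p[3]),np.sin(p[3])
            r=[c*d[0]+s_*d[1], s_*d[0]-c*d[1], -d[2]]
            r=np.round(np.array(r)/.2,3); w=round(-(q[3]-p[3])/np.pi,4)
            if abs(r).max()>.2: print("!fast",r)
            if abs(w)>.0395: print("!turn",w)
            out.append([*r,0,0,w,o])
            p=np.r_[p[:3]+.2*np.array([c*r[0]+s_*r[1],s_*r[0]-c*r[1],-r[2]]),p[3]-w*np.pi]
    if loud:
        while len(out)%10: out.append([0,0,0,0,0,0,out[-1][-1]])
        for i in range(0,len(out),10): print("["+",".join("["+",".join("%g"%v for v in r)+"]" for r in out[i:i+10])+"]")
        print("end",p.round(4))
    return out
E
python3 - <<'E'
from plan import *
rows([(.46,-.25,.33,1.0,60,14),(.50,.1,.33,1.6,60,10),(.5105,.4005,.25,2.082,60,16)])
E
```

```text
[[0.139,-0.098,-0.035,0,0,-0.0173,60],[0.143,-0.09,-0.036,0,0,-0.0174,60],[0.149,-0.082,-0.035,0,0,-0.0173,60],[0.152,-0.074,-0.036,0,0,-0.0173,60],[0.157,-0.065,-0.035,0,0,-0.0174,60],[0.16,-0.057,-0.036,0,0,-0.0173,60],[0.162,-0.048,-0.035,0,0,-0.0173,60],[0.165,-0.039,-0.035,0,0,-0.0173,60],[0.167,-0.03,-0.036,0,0,-0.0174,60],[0.168,-0.021,-0.035,0,0,-0.0173,60]]
[[0.169,-0.012,-0.036,0,0,-0.0173,60],[0.17,-0.002,-0.035,0,0,-0.0174,60],[0.169,0.007,-0.036,0,0,-0.0173,60],[0.169,0.015,-0.035,0,0,-0.0173,60],[0.158,-0.078,-0,0,0,-0.0191,60],[0.163,-0.068,-0,0,0,-0.0191,60],[0.166,-0.058,-0,0,0,-0.0191,60],[0.169,-0.048,-0,0,0,-0.0191,60],[0.172,-0.038,-0,0,0,-0.0191,60],[0.174,-0.027,-0,0,0,-0.0191,60]]
[[0.176,-0.017,-0,0,0,-0.0191,60],[0.176,-0.007,-0,0,0,-0.0191,60],[0.176,0.004,-0,0,0,-0.0191,60],[0.175,0.015,-0,0,0,-0.0191,60],[0.094,0.006,0.025,0,0,-0.0096,60],[0.093,0.009,0.025,0,0,-0.0096,60],[0.094,0.011,0.025,0,0,-0.0096,60],[0.092,0.015,0.025,0,0,-0.0096,60],[0.093,0.017,0.025,0,0,-0.0095,60],[0.092,0.02,0.025,0,0,-0.0096,60]]
[[0.091,0.023,0.025,0,0,-0.0096,60],[0.09,0.025,0.025,0,0,-0.0096,60],[0.09,0.029,0.025,0,0,-0.0096,60],[0.089,0.031,0.025,0,0,-0.0096,60],[0.087,0.033,0.025,0,0,-0.0096,60],[0.087,0.036,0.025,0,0,-0.0096,60],[0.086,0.039,0.025,0,0,-0.0096,60],[0.084,0.041,0.025,0,0,-0.0096,60],[0.083,0.044,0.025,0,0,-0.0095,60],[0.082,0.047,0.025,0,0,-0.0096,60]]
end [0.5106 0.4005 0.25   2.0819]
```

Request:
{"name": "drive_tool", "arguments": {"rows": [[0.139, -0.098, -0.035, 0, 0, -0.0173, 60], [0.143, -0.09, -0.036, 0, 0, -0.0174, 60], [0.149, -0.082, -0.035, 0, 0, -0.0173, 60], [0.152, -0.074, -0.036, 0, 0, -0.0173, 60], [0.157, -0.065, -0.035, 0, 0, -0.0174, 60], [0.16, -0.057, -0.036, 0, 0, -0.0173, 60], [0.162, -0.048, -0.035, 0, 0, -0.0173, 60], [0.165, -0.039, -0.035, 0, 0, -0.0173, 60], [0.167, -0.03, -0.036, 0, 0, -0.0174, 60], [0.168, -0.021, -0.035, 0, 0, -0.0173, 60]]}}

```text
clock: 0.93
tcp_pos: [0.3714, -0.3508, 0.3023]
tool_rot: [-3.141, -0.0, 0.785]
wrist_force: [-0.1, -0.4, 0.3]
finger_gap: 0.701
grip_force: 0.0
```

Request:
{"name": "drive_tool", "arguments": {"rows": [[0.169, -0.012, -0.036, 0, 0, -0.0173, 60], [0.17, -0.002, -0.035, 0, 0, -0.0174, 60], [0.169, 0.007, -0.036, 0, 0, -0.0173, 60], [0.169, 0.015, -0.035, 0, 0, -0.0173, 60], [0.158, -0.078, 0, 0, 0, -0.0191, 60], [0.163, -0.068, 0, 0, 0, -0.0191, 60], [0.166, -0.058, 0, 0, 0, -0.0191, 60], [0.169, -0.048, 0, 0, 0, -0.0191, 60], [0.172, -0.038, 0, 0, 0, -0.0191, 60], [0.174, -0.027, 0, 0, 0, -0.0191, 60]]}}

```text
clock: 1.77
tcp_pos: [0.4838, -0.0385, 0.3304]
tool_rot: [-3.141, 0.0, 1.363]
wrist_force: [0.1, -0.6, -0.3]
finger_gap: 0.701
grip_force: 0.0
```

Request:
{"name": "drive_tool", "arguments": {"rows": [[0.176, -0.017, 0, 0, 0, -0.0191, 60], [0.176, -0.007, 0, 0, 0, -0.0191, 60], [0.176, 0.004, 0, 0, 0, -0.0191, 60], [0.175, 0.015, 0, 0, 0, -0.0191, 60], [0.094, 0.006, 0.025, 0, 0, -0.0096, 60], [0.093, 0.009, 0.025, 0, 0, -0.0096, 60], [0.094, 0.011, 0.025, 0, 0, -0.0096, 60], [0.092, 0.015, 0.025, 0, 0, -0.0096, 60], [0.093, 0.017, 0.025, 0, 0, -0.0095, 60], [0.092, 0.02, 0.025, 0, 0, -0.0096, 60]]}}

```text
clock: 2.6
tcp_pos: [0.5037, 0.2135, 0.2999]
tool_rot: [-3.141, 0.0, 1.782]
wrist_force: [-0.9, 0.2, 0.3]
finger_gap: 0.704
grip_force: 0.0
```

Request:
{"name": "drive_tool", "arguments": {"rows": [[0.091, 0.023, 0.025, 0, 0, -0.0096, 60], [0.09, 0.025, 0.025, 0, 0, -0.0096, 60], [0.09, 0.029, 0.025, 0, 0, -0.0096, 60], [0.089, 0.031, 0.025, 0, 0, -0.0096, 60], [0.087, 0.033, 0.025, 0, 0, -0.0096, 60], [0.087, 0.036, 0.025, 0, 0, -0.0096, 60], [0.086, 0.039, 0.025, 0, 0, -0.0096, 60], [0.084, 0.041, 0.025, 0, 0, -0.0096, 60], [0.083, 0.044, 0.025, 0, 0, -0.0095, 60], [0.082, 0.047, 0.025, 0, 0, -0.0096, 60]]}}

```text
clock: 3.43
tcp_pos: [0.5104, 0.4012, 0.2498]
tool_rot: [-3.141, 0.0, 2.083]
wrist_force: [0.3, 0.2, 0.0]
finger_gap: 0.703
grip_force: 0.0
```

Request:
{"name": "drive_tool", "arguments": {"rows": [[0, 0, 0.15, 0, 0, 0, 60], [0, 0, 0.15, 0, 0, 0, 60], [0, 0, 0.15, 0, 0, 0, 60], [0, 0, 0.15, 0, 0, 0, 60], [0, 0, 0.1, 0, 0, 0, 60], [0, 0, 0.06, 0, 0, 0, 60], [0, 0, 0.05, 0, 0, 0, 60], [0, 0, 0, 0, 0, 0, 60], [0, 0, 0, 0, 0, 0, 0], [0, 0, 0, 0, 0, 0, 0]]}}

```text
clock: 4.27
tcp_pos: [0.5111, 0.4007, 0.0897]
tool_rot: [3.14, -0.0, 2.082]
wrist_force: [-0.0, -0.0, 0.1]
finger_gap: 0.428
grip_force: 0.0
```

Request:
{"name": "drive_tool", "arguments": {"rows": [[0, 0, 0, 0, 0, 0, 0], [0, 0, 0, 0, 0, 0, 0], [0, 0, 0, 0, 0, 0, 0], [0, 0, 0, 0, 0, 0, 0], [0, 0, 0, 0, 0, 0, 0], [0, 0, 0, 0, 0, 0, 0], [0, 0, 0, 0, 0, 0, 0], [0, 0, 0, 0, 0, 0, 0], [0, 0, -0.03, 0, 0, 0, 0], [0, 0, -0.03, 0, 0, 0, 0]]}}

```text
clock: 5.1
tcp_pos: [0.5098, 0.3999, 0.1]
tool_rot: [-3.139, 0.0, 2.082]
wrist_force: [-1.0, 0.6, -2.4]
finger_gap: 0.107
grip_force: 61.4
```

```bash
python3 - <<'E'
from plan import *
rows([(.511,.400,.25,2.082,0,8),(.52,.35,.345,2.0,0,4),(.5918,-.088,.345,1.3,0,18)])
E
```

```text
[[-0,0.001,-0.094,0,0,-0,0],[-0.001,0,-0.093,0,0,-0,0],[0,0.001,-0.094,0,0,-0,0],[-0,0.001,-0.094,0,0,-0,0],[-0,0,-0.094,0,0,-0,0],[-0.001,0.001,-0.093,0,0,-0,0],[-0,0.001,-0.094,0,0,-0,0],[-0,0,-0.094,0,0,-0,0],[-0.06,-0.021,-0.119,0,0,0.0065,0],[-0.061,-0.019,-0.118,0,0,0.0065,0]]
[[-0.061,-0.018,-0.119,0,0,0.0066,0],[-0.061,-0.017,-0.119,0,0,0.0065,0],[-0.119,-0.032,0,0,0,0.0124,0],[-0.12,-0.028,0,0,0,0.0124,0],[-0.121,-0.023,0,0,0,0.0123,0],[-0.122,-0.019,0,0,0,0.0124,0],[-0.123,-0.014,0,0,0,0.0124,0],[-0.123,-0.009,0,0,0,0.0124,0],[-0.123,-0.004,0,0,0,0.0123,0],[-0.123,0.001,0,0,0,0.0124,0]]
[[-0.123,0.005,0,0,0,0.0124,0],[-0.123,0.011,0,0,0,0.0124,0],[-0.122,0.015,0,0,0,0.0123,0],[-0.122,0.019,0,0,0,0.0124,0],[-0.121,0.025,0,0,0,0.0124,0],[-0.12,0.029,0,0,0,0.0124,0],[-0.118,0.034,0,0,0,0.0124,0],[-0.117,0.038,0,0,0,0.0123,0],[-0.116,0.043,0,0,0,0.0124,0],[-0.114,0.048,0,0,0,0.0124,0]]
end [ 0.5919 -0.0881  0.345   1.3   ]
```

Request:
{"name": "drive_tool", "arguments": {"rows": [[0, 0, -0.094, 0, 0, 0, 0], [0, 0, -0.094, 0, 0, 0, 0], [0, 0, -0.094, 0, 0, 0, 0], [0, 0.001, -0.094, 0, 0, 0, 0], [0, 0, -0.094, 0, 0, 0, 0], [0, 0.001, -0.094, 0, 0, 0, 0], [0, 0.001, -0.094, 0, 0, 0, 0], [0, 0, -0.094, 0, 0, 0, 0], [-0.06, -0.021, -0.119, 0, 0, 0.0065, 0], [-0.061, -0.019, -0.118, 0, 0, 0.0065, 0]]}}

```text
clock: 5.93
tcp_pos: [0.5148, 0.3753, 0.2988]
tool_rot: [-3.139, 0.0, 2.041]
wrist_force: [0.6, -0.3, -3.4]
finger_gap: 0.106
grip_force: 61.4
```

Request:
{"name": "drive_tool", "arguments": {"rows": [[-0.061, -0.018, -0.119, 0, 0, 0.0066, 0], [-0.061, -0.017, -0.119, 0, 0, 0.0065, 0], [-0.119, -0.032, 0, 0, 0, 0.0124, 0], [-0.12, -0.028, 0, 0, 0, 0.0124, 0], [-0.121, -0.023, 0, 0, 0, 0.0123, 0], [-0.122, -0.019, 0, 0, 0, 0.0124, 0], [-0.123, -0.014, 0, 0, 0, 0.0124, 0], [-0.123, -0.009, 0, 0, 0, 0.0124, 0], [-0.123, -0.004, 0, 0, 0, 0.0123, 0], [-0.123, 0.001, 0, 0, 0, 0.0124, 0]]}}

```text
clock: 6.77
tcp_pos: [0.5515, 0.1547, 0.3458]
tool_rot: [-3.14, 0.0, 1.687]
wrist_force: [1.6, 0.3, -3.5]
finger_gap: 0.099
grip_force: 61.4
```

Request:
{"name": "drive_tool", "arguments": {"rows": [[-0.123, 0.005, 0, 0, 0, 0.0124, 0], [-0.123, 0.011, 0, 0, 0, 0.0124, 0], [-0.122, 0.015, 0, 0, 0, 0.0123, 0], [-0.122, 0.019, 0, 0, 0, 0.0124, 0], [-0.121, 0.025, 0, 0, 0, 0.0124, 0], [-0.12, 0.029, 0, 0, 0, 0.0124, 0], [-0.118, 0.034, 0, 0, 0, 0.0124, 0], [-0.117, 0.038, 0, 0, 0, 0.0123, 0], [-0.116, 0.043, 0, 0, 0, 0.0124, 0], [-0.114, 0.048, 0, 0, 0, 0.0124, 0]]}}

```text
clock: 7.6
tcp_pos: [0.5915, -0.0885, 0.3458]
tool_rot: [-3.14, 0.0, 1.298]
wrist_force: [0.1, 0.4, -3.2]
finger_gap: 0.101
grip_force: 61.4
```

Request:
{"name": "drive_tool", "arguments": {"rows": [[0, 0, 0, 0, 0, 0, 0], [0, 0, 0, 0, 0, 0, 0], [0, 0, 0, 0, 0, 0, 0], [0, 0, 0, 0, 0, 0, 0], [0, 0, 0, 0, 0, 0, 0], [0, 0, 0, 0, 0, 0, 0], [0, 0, 0, 0, 0, 0, 0], [0, 0, 0, 0, 0, 0, 0], [0, 0, 0, 0, 0, 0, 0], [0, 0, 0, 0, 0, 0, 0]]}}

```text
clock: 8.43
tcp_pos: [0.5921, -0.0874, 0.3459]
tool_rot: [-3.142, 0.0, 1.3]
wrist_force: [0.3, 0.6, -3.0]
finger_gap: 0.106
grip_force: 61.4
```

```bash
python3 - <<'E'
from h import *
t=get_image("top"); s=get_image("side")
cv2.imwrite("pics/t1.png",t);cv2.imwrite("pics/s1.png",s)
a=cv2.resize(t[150:300,270:420],(560,560)); b=cv2.resize(s[190:350,270:335+15],(240,480)); 
cv2.imwrite("pics/c5.png",cv2.resize(s[170:330,250:410],(600,600),interpolation=cv2.INTER_CUBIC))
for z in(.257,): print(proj("side",[.5918,-.088,.257]),proj("top",[.5918,-.088,.257]))
E
```

```text
[330.47724484 250.13525634] [360.47151259 209.30893959]
```

View pics/c5.png

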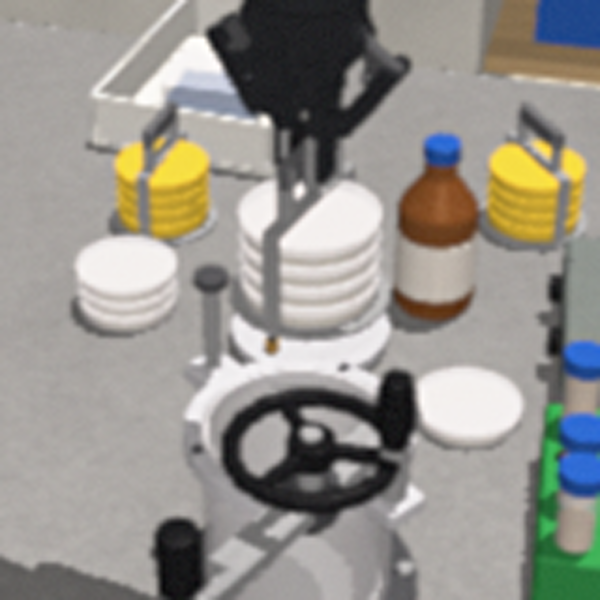

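The carrier hangs upright from the gripper over the jar, stack centre at c5 (311,250), about 2 mm right of the axis. I'll shift it by 2 mm and lower.

Request:
{"name": "drive_tool", "arguments": {"rows": [[-0.003, -0.01, 0, 0, 0, 0, 0], [0, 0, 0.11, 0, 0, 0, 0], [0, 0, 0.12, 0, 0, 0, 0], [0, 0, 0.12, 0, 0, 0, 0], [0, 0, 0.12, 0, 0, 0, 0], [0, 0, 0.12, 0, 0, 0, 0], [0, 0, 0.12, 0, 0, 0, 0], [0, 0, 0.12, 0, 0, 0, 0], [0, 0, 0.12, 0, 0, 0, 0], [0, 0, 0.08, 0, 0, 0, 0]]}}

```text
clock: 9.37
tcp_pos: [0.5893, -0.0874, 0.1378]
tool_rot: [-3.14, 0.0, 1.3]
wrist_force: [-0.1, -0.6, -3.2]
finger_gap: 0.102
grip_force: 61.4
```

Request:
{"name": "drive_tool", "arguments": {"rows": [[0, 0, 0.05, 0, 0, 0, 0], [0, 0, 0.04, 0, 0, 0, 0], [0, 0, 0.03, 0, 0, 0, 0], [0, 0, 0.02, 0, 0, 0, 0], [0, 0, 0.02, 0, 0, 0, 0], [0, 0, 0.02, 0, 0, 0, 0], [0, 0, 0.01, 0, 0, 0, 0], [0, 0, 0, 0, 0, 0, 0], [0, 0, 0, 0, 0, 0, 0], [0, 0, 0, 0, 0, 0, 0]]}}

```text
clock: 10.2
tcp_pos: [0.5912, -0.0879, 0.1073]
tool_rot: [3.135, 0.0, 1.3]
wrist_force: [-14.0, 1.1, 44.3]
finger_gap: 0.101
grip_force: 68.5
```

Request:
{"name": "drive_tool", "arguments": {"rows": [[0, 0, -0.008, 0, 0, 0, 0], [0, 0, 0, 0, 0, 0, 0], [0, 0, 0, 0, 0, 0, 28], [0, 0, 0, 0, 0, 0, 28], [0, 0, 0, 0, 0, 0, 28], [0, 0, 0, 0, 0, 0, 28], [0, 0, 0, 0, 0, 0, 28], [0, 0, -0.03, 0, 0, 0, 28], [0, 0, -0.05, 0, 0, 0, 28], [0, 0, -0.08, 0, 0, 0, 28]]}}

```text
clock: 11.03
tcp_pos: [0.5896, -0.0874, 0.1354]
tool_rot: [-3.14, 0.0, 1.3]
wrist_force: [-1.3, 0.4, -0.3]
finger_gap: 0.325
grip_force: 0.0
```

```bash
python3 - <<'E'
from plan import *
print(start(),sensors.read_state()["wrist_force"])
rows([(.590,-.0875,.33,1.3,28,7),(.530,.2035,.20,1.10,50,11),(.530,.2035,.05,1.10,50,6),(.530,.2035,.022,1.10,50,4),(.530,.2035,.022,1.10,50,2)])
E
```

```text
[ 0.58959619 -0.08742736  0.13544555  1.29994696] [-1.3347874   0.36958082 -0.27418031]
[[0,0,-0.139,0,0,-0,28],[0,0.001,-0.139,0,0,-0,28],[0,-0,-0.139,0,0,-0,28],[0,0,-0.139,0,0,-0,28],[0,0,-0.139,0,0,-0,28],[0,0.001,-0.139,0,0,-0,28],[0,0,-0.139,0,0,-0,28],[0.12,-0.062,0.059,0,0,0.0058,50],[0.119,-0.064,0.059,0,0,0.0058,50],[0.118,-0.066,0.059,0,0,0.0058,50]]
[[0.117,-0.068,0.059,0,0,0.0057,50],[0.115,-0.07,0.06,0,0,0.0058,50],[0.114,-0.072,0.059,0,0,0.0058,50],[0.113,-0.075,0.059,0,0,0.0058,50],[0.111,-0.076,0.059,0,0,0.0058,50],[0.11,-0.078,0.059,0,0,0.0058,50],[0.109,-0.081,0.059,0,0,0.0058,50],[0.107,-0.082,0.059,0,0,0.0057,50],[-0,-0,0.125,0,0,0,50],[-0,-0,0.125,0,0,0,50]]
[[-0,-0,0.125,0,0,0,50],[-0,-0,0.125,0,0,0,50],[-0,-0,0.125,0,0,0,50],[-0,-0,0.125,0,0,0,50],[-0,-0,0.035,0,0,0,50],[-0,-0,0.035,0,0,0,50],[-0,-0,0.035,0,0,0,50],[-0,-0,0.035,0,0,0,50],[-0,-0,0,0,0,0,50],[-0,-0,0,0,0,0,50]]
end [0.5301 0.2035 0.022  1.1001]
```

Request:
{"name": "drive_tool", "arguments": {"rows": [[0, 0, -0.139, 0, 0, 0, 28], [0, 0, -0.139, 0, 0, 0, 28], [0, 0, -0.139, 0, 0, 0, 28], [0, 0, -0.139, 0, 0, 0, 28], [0, 0, -0.139, 0, 0, 0, 28], [0, 0.001, -0.139, 0, 0, 0, 28], [0, 0, -0.139, 0, 0, 0, 28], [0.12, -0.062, 0.059, 0, 0, 0.0058, 50], [0.119, -0.064, 0.059, 0, 0, 0.0058, 50], [0.118, -0.066, 0.059, 0, 0, 0.0058, 50]]}}

```text
clock: 11.87
tcp_pos: [0.5733, -0.0075, 0.2958]
tool_rot: [3.14, -0.0, 1.243]
wrist_force: [0.7, 0.7, 0.9]
finger_gap: 0.585
grip_force: 0.0
```

Request:
{"name": "drive_tool", "arguments": {"rows": [[0.117, -0.068, 0.059, 0, 0, 0.0057, 50], [0.115, -0.07, 0.06, 0, 0, 0.0058, 50], [0.114, -0.072, 0.059, 0, 0, 0.0058, 50], [0.113, -0.075, 0.059, 0, 0, 0.0058, 50], [0.111, -0.076, 0.059, 0, 0, 0.0058, 50], [0.11, -0.078, 0.059, 0, 0, 0.0058, 50], [0.109, -0.081, 0.059, 0, 0, 0.0058, 50], [0.107, -0.082, 0.059, 0, 0, 0.0057, 50], [0, 0, 0.125, 0, 0, 0, 50], [0, 0, 0.125, 0, 0, 0, 50]]}}

```text
clock: 12.7
tcp_pos: [0.5302, 0.2051, 0.1507]
tool_rot: [3.14, -0.002, 1.103]
wrist_force: [-0.2, -0.2, -0.8]
finger_gap: 0.585
grip_force: 0.0
```

```bash
python3 - <<'E'
from h import *
s=sensors.read_state();print(s["tcp_pos"],s["tool_rot"])
t=get_image("top"); s=get_image("side")
a=cv2.resize(t[165:285,300:420],(400,400),interpolation=cv2.INTER_CUBIC); b=cv2.resize(s[200:320,270:390],(400,400),interpolation=cv2.INTER_CUBIC)
cv2.imwrite("pics/c6.png",np.hstack([a,b]))
E
```

```text
[0.53023883 0.20513496 0.15074298] [ 3.13952493e+00 -1.76962000e-03  1.10252647e+00]
```

View pics/c6.png

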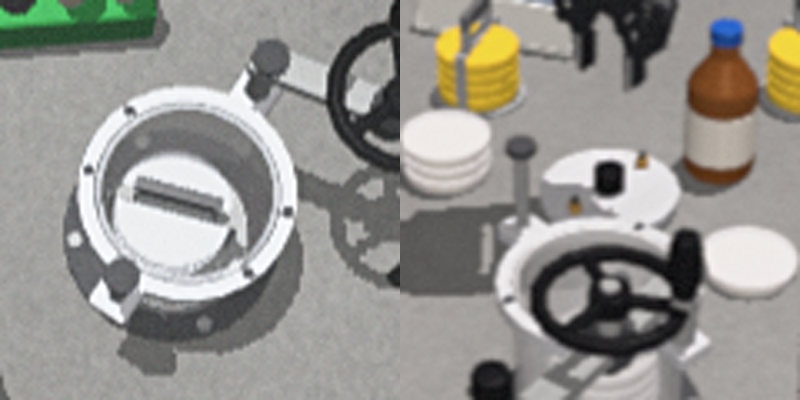

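The carrier stands upright in the jar (top crop plate stack at (175,210)), and the lid still lies in place. I'll go down to the boss next.

Request:
{"name": "drive_tool", "arguments": {"rows": [[0, 0, 0.125, 0, 0, 0, 50], [0, 0, 0.125, 0, 0, 0, 50], [0, 0, 0.125, 0, 0, 0, 50], [0, 0, 0.125, 0, 0, 0, 50], [0, 0, 0.035, 0, 0, 0, 50], [0, 0, 0.035, 0, 0, 0, 50], [0, 0, 0.035, 0, 0, 0, 50], [0, 0, 0.025, 0, 0, 0, 50], [0, 0, 0, 0, 0, 0, 50], [0, 0, 0, 0, 0, 0, 20]]}}

```text
clock: 13.63
tcp_pos: [0.5306, 0.2035, 0.0247]
tool_rot: [3.141, -0.0, 1.1]
wrist_force: [-0.0, -0.1, 0.2]
finger_gap: 0.46
grip_force: 0.0
```

Request:
{"name": "drive_tool", "arguments": {"rows": [[0, 0, 0, 0, 0, 0, 10], [0, 0, 0, 0, 0, 0, 10], [0, 0, 0, 0, 0, 0, 10], [0, 0, 0, 0, 0, 0, 10], [0, 0, 0, 0, 0, 0, 10], [0, 0, 0, 0, 0, 0, 10], [0, 0, 0, 0, 0, 0, 10], [0, 0, 0, 0, 0, 0, 10], [0, 0, -0.02, 0, 0, 0, 10], [0, 0, -0.03, 0, 0, 0, 10]]}}

```text
clock: 14.47
tcp_pos: [0.53, 0.2034, 0.0343]
tool_rot: [-3.141, 0.001, 1.1]
wrist_force: [-0.7, -0.1, -3.6]
finger_gap: 0.349
grip_force: 59.5
```

```bash
python3 - <<'E'
from plan import *
print(start(),sensors.read_state()["wrist_force"],sensors.read_state()["tool_rot"])
p=[.5301,.2035,.034,1.10]
rows([(.5301,.2035,.20,1.10,10,8),(.5301,.19,.27,1.10,10,3),(.5918,-.088,.27,1.10,10,13),(.5918,-.088,.19,1.1,10,6)],p)
E
```

```text
[0.53003444 0.20342542 0.03427781 1.10022017] [-0.68504405 -0.14084185 -3.56320978] [-3.14113686e+00  5.38739100e-04  1.10022017e+00]
[[0,0,-0.104,0,0,-0,10],[0,0,-0.104,0,0,-0,10],[0,0,-0.103,0,0,-0,10],[0,0,-0.104,0,0,-0,10],[0,0,-0.104,0,0,-0,10],[0,0,-0.103,0,0,-0,10],[0,0,-0.104,0,0,-0,10],[0,0,-0.104,0,0,-0,10],[-0.02,0.01,-0.117,0,0,-0,10],[-0.02,0.01,-0.116,0,0,-0,10]]
[[-0.02,0.011,-0.117,0,0,-0,10],[-0.085,0.07,-0,0,0,-0,10],[-0.084,0.069,-0,0,0,-0,10],[-0.085,0.07,-0,0,0,-0,10],[-0.084,0.069,-0,0,0,-0,10],[-0.085,0.07,-0,0,0,-0,10],[-0.084,0.07,-0,0,0,-0,10],[-0.085,0.069,-0,0,0,-0,10],[-0.084,0.07,-0,0,0,-0,10],[-0.085,0.07,-0,0,0,-0,10]]
[[-0.084,0.069,-0,0,0,-0,10],[-0.085,0.07,-0,0,0,-0,10],[-0.084,0.069,-0,0,0,-0,10],[-0.085,0.07,-0,0,0,-0,10],[-0,0,0.067,0,0,-0,10],[-0,0,0.066,0,0,-0,10],[-0,0,0.067,0,0,-0,10],[-0,0,0.067,0,0,-0,10],[-0,0,0.066,0,0,-0,10],[-0,0,0.067,0,0,-0,10]]
end [ 0.5918 -0.088   0.19    1.1   ]
```

Request:
{"name": "drive_tool", "arguments": {"rows": [[0, 0, -0.104, 0, 0, 0, 10], [0, 0, -0.104, 0, 0, 0, 10], [0, 0, -0.104, 0, 0, 0, 10], [0, 0, -0.104, 0, 0, 0, 10], [0, 0, -0.104, 0, 0, 0, 10], [0, 0, -0.104, 0, 0, 0, 10], [0, 0, -0.104, 0, 0, 0, 10], [0, 0, -0.104, 0, 0, 0, 10], [-0.02, 0.01, -0.117, 0, 0, 0, 10], [-0.02, 0.01, -0.116, 0, 0, 0, 10]]}}

```text
clock: 15.3
tcp_pos: [0.5297, 0.1945, 0.2486]
tool_rot: [-3.142, 0.0, 1.101]
wrist_force: [-0.2, 0.9, -3.3]
finger_gap: 0.352
grip_force: 59.8
```

Request:
{"name": "drive_tool", "arguments": {"rows": [[-0.02, 0.011, -0.117, 0, 0, 0, 10], [-0.085, 0.07, 0, 0, 0, 0, 10], [-0.084, 0.069, 0, 0, 0, 0, 10], [-0.085, 0.07, 0, 0, 0, 0, 10], [-0.084, 0.069, 0, 0, 0, 0, 10], [-0.085, 0.07, 0, 0, 0, 0, 10], [-0.084, 0.07, 0, 0, 0, 0, 10], [-0.085, 0.069, 0, 0, 0, 0, 10], [-0.084, 0.07, 0, 0, 0, 0, 10], [-0.085, 0.07, 0, 0, 0, 0, 10]]}}

```text
clock: 16.13
tcp_pos: [0.5728, -0.0036, 0.271]
tool_rot: [-3.142, 0.0, 1.1]
wrist_force: [0.5, -0.1, -3.6]
finger_gap: 0.352
grip_force: 60.0
```

Request:
{"name": "drive_tool", "arguments": {"rows": [[-0.084, 0.069, 0, 0, 0, 0, 10], [-0.085, 0.07, 0, 0, 0, 0, 10], [-0.084, 0.069, 0, 0, 0, 0, 10], [-0.085, 0.07, 0, 0, 0, 0, 10], [0, 0, 0, 0, 0, 0, 10], [0, 0, 0.08, 0, 0, 0, 10], [0, 0, 0.08, 0, 0, 0, 10], [0, 0, 0.08, 0, 0, 0, 10], [0, 0, 0.08, 0, 0, 0, 10], [0, 0, 0.06, 0, 0, 0, 10]]}}

```text
clock: 16.97
tcp_pos: [0.5913, -0.0875, 0.1937]
tool_rot: [-3.14, 0.0, 1.1]
wrist_force: [0.6, 1.1, -2.8]
finger_gap: 0.349
grip_force: 60.0
```

```bash
python3 - <<'E'
from h import *
s=sensors.read_state();print(s["tcp_pos"],s["tool_rot"],s["wrist_force"])
t=get_image("top"); s=get_image("side")
cv2.imwrite("pics/t2.png",t);cv2.imwrite("pics/s2.png",s)
a=cv2.resize(t[165:285,300:420],(400,400),interpolation=cv2.INTER_CUBIC); b=cv2.resize(s[200:320,270:390],(400,400),interpolation=cv2.INTER_CUBIC)
cv2.imwrite("pics/c7.png",np.hstack([a,b]))
E
```

```text
[ 0.59132578 -0.08752797  0.1936552 ] [-3.14047191e+00  2.84000851e-04  1.10023203e+00] [ 0.64497474  1.07993952 -2.7864616 ]
```

View pics/c7.png

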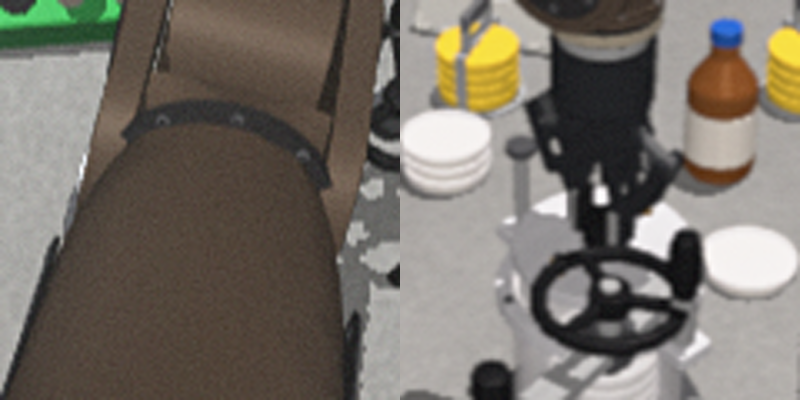

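The lid is level over the mouth (side crop (600,230)). Lowering with care.

Request:
{"name": "drive_tool", "arguments": {"rows": [[0, 0, 0.03, 0, 0, 0, 10], [0, 0, 0.03, 0, 0, 0, 10], [0, 0, 0.02, 0, 0, 0, 10], [0, 0, 0.02, 0, 0, 0, 10], [0, 0, 0.015, 0, 0, 0, 10], [0, 0, 0.01, 0, 0, 0, 10], [0, 0, 0.005, 0, 0, 0, 10], [0, 0, 0, 0, 0, 0, 10], [0, 0, 0, 0, 0, 0, 10], [0, 0, 0, 0, 0, 0, 10]]}}

```text
clock: 17.9
tcp_pos: [0.5921, -0.088, 0.1687]
tool_rot: [3.141, -0.0, 1.1]
wrist_force: [0.5, -0.2, -3.4]
finger_gap: 0.351
grip_force: 60.0
```

Request:
{"name": "drive_tool", "arguments": {"rows": [[0, 0, 0.005, 0, 0, 0, 10], [0, 0, 0.005, 0, 0, 0, 10], [0, 0, 0.005, 0, 0, 0, 10], [0, 0, 0, 0, 0, 0, 10], [0, 0, 0, 0, 0, 0, 10], [0, 0, 0, 0, 0, 0, 10], [0, 0, 0, 0, 0, 0, 10], [0, 0, 0, 0, 0, 0, 10], [0, 0, 0, 0, 0, 0, 10], [0, 0, 0, 0, 0, 0, 10]]}}

```text
clock: 18.73
tcp_pos: [0.5922, -0.088, 0.1671]
tool_rot: [3.14, -0.0, 1.1]
wrist_force: [-4.5, 0.8, 12.7]
finger_gap: 0.346
grip_force: 61.5
```

Request:
{"name": "drive_tool", "arguments": {"rows": [[0, 0, -0.003, 0, 0, 0, 50], [0, 0, 0, 0, 0, 0, 50], [0, 0, 0, 0, 0, 0, 50], [0, 0, 0, 0, 0, 0, 50], [0, 0, -0.05, 0, 0, 0, 50], [0, 0, -0.1, 0, 0, 0, 50], [0, 0, -0.15, 0, 0, 0, 50], [0, 0, -0.18, 0, 0, 0, 50], [0, 0, -0.18, 0, 0, 0, 50], [0, 0, -0.18, 0, 0, 0, 50]]}}

```text
clock: 19.57
tcp_pos: [0.5916, -0.0879, 0.3366]
tool_rot: [3.141, 0.0, 1.1]
wrist_force: [0.3, -0.4, -0.4]
finger_gap: 0.585
grip_force: 0.0
```

```bash
python3 - <<'E'
from plan import *
print(start(),sensors.read_state()["wrist_force"])
rows([(.5852,-.3343,.345,1.176,50,9),(.5852,-.3343,.29,1.176,50,3),(.5852,-.3343,.29,1.176,50,6),(.5852,-.3343,.29,1.176,50,2)])
E
```

```text
[ 0.59160168 -0.08787971  0.33661458  1.10020526] [ 0.32776409 -0.42871138 -0.43197906]
[[-0.124,0.059,-0.005,0,0,-0.0027,50],[-0.124,0.058,-0.004,0,0,-0.0027,50],[-0.124,0.057,-0.005,0,0,-0.0026,50],[-0.125,0.055,-0.005,0,0,-0.0027,50],[-0.126,0.055,-0.004,0,0,-0.0027,50],[-0.126,0.054,-0.005,0,0,-0.0027,50],[-0.126,0.052,-0.005,0,0,-0.0027,50],[-0.127,0.052,-0.004,0,0,-0.0026,50],[-0.128,0.05,-0.005,0,0,-0.0027,50],[0,0,0.092,0,0,-0,50]]
[[0,0,0.091,0,0,-0,50],[0,0,0.092,0,0,-0,50],[0,0,0,0,0,-0,50],[0,0,0,0,0,-0,50],[0,0,0,0,0,-0,50],[0,0,0,0,0,-0,50],[0,0,0,0,0,-0,50],[0,0,0,0,0,-0,50],[0,0,0,0,0,-0,50],[0,0,0,0,0,-0,50]]
end [ 0.5851 -0.3343  0.29    1.1759]
```

Request:
{"name": "drive_tool", "arguments": {"rows": [[-0.124, 0.059, -0.005, 0, 0, -0.0027, 50], [-0.124, 0.058, -0.004, 0, 0, -0.0027, 50], [-0.124, 0.057, -0.005, 0, 0, -0.0026, 50], [-0.125, 0.055, -0.005, 0, 0, -0.0027, 50], [-0.126, 0.055, -0.004, 0, 0, -0.0027, 50], [-0.126, 0.054, -0.005, 0, 0, -0.0027, 50], [-0.126, 0.052, -0.005, 0, 0, -0.0027, 50], [-0.127, 0.052, -0.004, 0, 0, -0.0026, 50], [-0.128, 0.05, -0.005, 0, 0, -0.0027, 50], [0, 0, 0.092, 0, 0, 0, 50]]}}

```text
clock: 20.4
tcp_pos: [0.5855, -0.3393, 0.3273]
tool_rot: [3.136, 0.002, 1.173]
wrist_force: [1.9, -0.2, 0.2]
finger_gap: 0.586
grip_force: 0.0
```

```bash
python3 - <<'E'
from h import *
np.set_printoptions(precision=4,suppress=True)
print(sensors.read_state()["tcp_pos"])
t=get_image("top"); cv2.imwrite("pics/t3.png",t); cv2.imwrite("pics/s3.png",get_image("side"))
hsv=cv2.cvtColor(t,cv2.COLOR_BGR2HSV)
m=((hsv[...,2]>190)&(hsv[...,1]<40)).astype(np.uint8)
g=cv2.GaussianBlur(cv2.cvtColor(t,cv2.COLOR_BGR2GRAY),(3,3),0)
ctr=proj("top",[.5918,-.088,.162]);print(ctr)
def fit(P):
    q=np.linalg.lstsq(np.c_[2*P,np.ones(len(P))],(P**2).sum(1),rcond=None)[0]; return q[:2],np.sqrt(q[2]+q[:2]@q[:2])
n,l,st,ce=cv2.connectedComponentsWithStats(m); i=l[int(ctr[1])+12,int(ctr[0])-5]; print(i,st[i],ce[i])
dark=(hsv[...,2]<75).astype(np.uint8);
n,l2,s2,c2=cv2.connectedComponentsWithStats(dark[200:240,335:380])
for k in range(1,n): print("dark",s2[k],c2[k]+[335,200],plane("top",*(c2[k]+[335,200]),.18))
for (y,x) in [(0,0)]: pass
b=((hsv[...,1]>110)&(hsv[...,0]<30)).astype(np.uint8)[190:260,320:395]
n,l3,s3,c3=cv2.connectedComponentsWithStats(b)
for k in range(1,n): print("brass",s3[k],plane("top",*(c3[k]+[320,190]),.178))
E
```

```text
[ 0.5855 -0.3393  0.3273]
[356.3638 220.027 ]
20 [ 323  186   66   69 2995] [356.0531 221.3917]
dark [16 12 13 13 87] [357.3793 217.7816] [ 0.5927 -0.0887  0.18  ]
brass [16 18  4  4  7] [ 0.6124 -0.0414  0.178 ]
brass [54 37  5  4 10] [ 0.5664 -0.1308  0.178 ]
```

Request:
{"name": "drive_tool", "arguments": {"rows": [[0, 0, 0, 0, 0, 0, 50], [0, 0, 0.08, 0, 0, 0, 50], [0, 0, 0.1, 0, 0, 0, 50], [0, 0, 0.1, 0, 0, 0, 50], [0, 0, 0.1, 0, 0, 0, 50], [0, 0, 0.073, 0, 0, 0, 50], [0, 0, 0, 0, 0, 0, 36], [0, 0, 0, 0, 0, 0, 36], [0, 0, 0, 0, 0, 0, 36], [0, 0, 0, 0, 0, 0, 36]]}}

```text
clock: 21.33
tcp_pos: [0.5861, -0.3344, 0.2353]
tool_rot: [3.139, 0.001, 1.176]
wrist_force: [0.1, -0.2, -0.9]
finger_gap: 0.424
grip_force: 0.0
```

```bash
python3 - <<'E'
from plan import *
print(start(),sensors.read_state()["wrist_force"],sensors.read_state()["finger_gap"])
w=[]
for a in np.linspace(247.4,146,29)[1:]:
    r=np.radians(a); w.append((.6674+.212*np.cos(r),-.1396+.212*np.sin(r),.236,r-np.pi,36,1))
rows(w)
E
```

```text
[ 0.58606635 -0.3344323   0.23534695  1.17630689] [ 0.12179754 -0.19558384 -0.93225808] 0.4238680035411029
[[-0.002,-0.066,-0.003,0,0,0.0201,36],[0.002,-0.067,-0,0,0,0.0201,36],[0.002,-0.067,-0,0,0,0.0201,36],[0.002,-0.067,-0,0,0,0.0202,36],[0.002,-0.067,-0,0,0,0.0201,36],[0.002,-0.067,-0,0,0,0.0201,36],[0.003,-0.067,-0,0,0,0.0201,36],[0.002,-0.067,-0,0,0,0.0201,36],[0.002,-0.066,-0,0,0,0.0202,36],[0.002,-0.067,-0,0,0,0.0201,36]]
[[0.002,-0.067,-0,0,0,0.0201,36],[0.002,-0.067,-0,0,0,0.0201,36],[0.002,-0.067,-0,0,0,0.0201,36],[0.002,-0.067,-0,0,0,0.0202,36],[0.002,-0.067,-0,0,0,0.0201,36],[0.002,-0.067,-0,0,0,0.0201,36],[0.003,-0.067,-0,0,0,0.0201,36],[0.002,-0.067,-0,0,0,0.0201,36],[0.002,-0.067,-0,0,0,0.0201,36],[0.002,-0.067,-0,0,0,0.0202,36]]
[[0.002,-0.067,-0,0,0,0.0201,36],[0.002,-0.067,-0,0,0,0.0201,36],[0.002,-0.067,-0,0,0,0.0201,36],[0.002,-0.067,-0,0,0,0.0201,36],[0.003,-0.067,-0,0,0,0.0202,36],[0.002,-0.067,-0,0,0,0.0201,36],[0.002,-0.067,-0,0,0,0.0201,36],[0.002,-0.067,-0,0,0,0.0201,36],[0,0,0,0,0,0,36],[0,0,0,0,0,0,36]]
end [ 0.4917 -0.021   0.2359 -0.5934]
```

Request:
{"name": "drive_tool", "arguments": {"rows": [[0, -0.067, 0, 0, 0, 0.0201, 36], [0.002, -0.067, 0, 0, 0, 0.0201, 36], [0.002, -0.067, 0, 0, 0, 0.0201, 36], [0.002, -0.067, 0, 0, 0, 0.0201, 36], [0.002, -0.067, 0, 0, 0, 0.0201, 36], [0.002, -0.067, 0, 0, 0, 0.0201, 36], [0.002, -0.067, 0, 0, 0, 0.0201, 36], [0.002, -0.067, 0, 0, 0, 0.0201, 36], [0.002, -0.067, 0, 0, 0, 0.0201, 36], [0.002, -0.067, 0, 0, 0, 0.0201, 36]]}}

```text
clock: 22.17
tcp_pos: [0.4852, -0.249, 0.2348]
tool_rot: [3.139, -0.001, 0.541]
wrist_force: [1.2, -2.2, 0.2]
finger_gap: 0.422
grip_force: 0.8
```

Request:
{"name": "drive_tool", "arguments": {"rows": [[0.002, -0.067, 0, 0, 0, 0.0201, 36], [0.002, -0.067, 0, 0, 0, 0.0201, 36], [0.002, -0.067, 0, 0, 0, 0.0201, 36], [0.002, -0.067, 0, 0, 0, 0.0201, 36], [0.002, -0.067, 0, 0, 0, 0.0201, 36], [0.002, -0.067, 0, 0, 0, 0.0201, 36], [0.002, -0.067, 0, 0, 0, 0.0201, 36], [0.002, -0.067, 0, 0, 0, 0.0201, 36], [0.002, -0.067, 0, 0, 0, 0.0201, 36], [0.002, -0.067, 0, 0, 0, 0.0201, 36]]}}

```text
clock: 23.0
tcp_pos: [0.4553, -0.1203, 0.2347]
tool_rot: [3.141, -0.002, -0.09]
wrist_force: [0.6, -0.5, -0.2]
finger_gap: 0.424
grip_force: 0.7
```

```bash
python3 - <<'E'
from plan import *
print(start(),sensors.read_state()["wrist_force"])
a0=np.degrees(np.arctan2(start()[1]+.1396,start()[0]-.6674));print(a0)
w=[]
for a in np.linspace(a0%360,146,11)[1:]:
    r=np.radians(a); w.append((.6674+.212*np.cos(r),-.1396+.212*np.sin(r),.236,r-np.pi,36,1))
rows(w)
E
```

```text
[ 0.45531296 -0.12028236  0.23471766 -0.09023518] [ 0.6256491  -0.45023828 -0.22563642]
174.79565802079009
[[0.006,-0.053,-0.006,0,0,0.0162,36],[0.002,-0.054,-0,0,0,0.016,36],[0.001,-0.053,-0,0,0,0.016,36],[0.001,-0.053,-0,0,0,0.016,36],[0.002,-0.053,-0,0,0,0.016,36],[0.001,-0.053,-0,0,0,0.016,36],[0.001,-0.054,-0,0,0,0.016,36],[0.002,-0.053,-0,0,0,0.016,36],[0.001,-0.053,-0,0,0,0.016,36],[0.001,-0.053,-0,0,0,0.016,36]]
end [ 0.4916 -0.0211  0.2359 -0.5935]
```

Request:
{"name": "drive_tool", "arguments": {"rows": [[0.004, -0.053, -0.004, 0, 0, 0.0162, 36], [0.002, -0.054, 0, 0, 0, 0.016, 36], [0.001, -0.053, 0, 0, 0, 0.016, 36], [0.001, -0.053, 0, 0, 0, 0.016, 36], [0.002, -0.053, 0, 0, 0, 0.016, 36], [0.001, -0.053, 0, 0, 0, 0.016, 36], [0.001, -0.054, 0, 0, 0, 0.016, 36], [0.002, -0.053, 0, 0, 0, 0.016, 36], [0.001, -0.053, 0, 0, 0, 0.016, 36], [0.001, -0.053, 0, 0, 0, 0.016, 36]]}}

```text
clock: 23.83
tcp_pos: [0.4911, -0.0209, 0.2354]
tool_rot: [-3.141, -0.002, -0.593]
wrist_force: [-0.2, -2.1, 0.3]
finger_gap: 0.424
grip_force: 0.7
```

Request:
{"name": "drive_tool", "arguments": {"rows": [[0, -0.005, 0, 0, 0, 0, 36], [0, -0.005, 0, 0, 0, 0, 36], [0, -0.005, 0, 0, 0, 0, 36], [0, -0.005, 0, 0, 0, 0, 36], [0, 0, 0, 0, 0, 0, 36], [0, 0, 0, 0, 0, 0, 36], [0, 0, 0, 0, 0, 0, 36], [0, 0, 0, 0, 0, 0, 36], [0, 0, 0, 0, 0, 0, 36], [0, 0, 0, 0, 0, 0, 36]]}}

```text
clock: 24.67
tcp_pos: [0.4929, -0.0181, 0.2343]
tool_rot: [3.141, -0.0, -0.59]
wrist_force: [-0.3, -0.3, -0.0]
finger_gap: 0.422
grip_force: 0.3
```

Request:
{"name": "drive_tool", "arguments": {"rows": [[0, -0.006, 0, 0, 0, 0, 36], [0, -0.006, 0, 0, 0, 0, 36], [0, -0.006, 0, 0, 0, 0, 36], [0, 0, 0, 0, 0, 0, 36], [0, 0, 0, 0, 0, 0, 36], [0, 0, 0, 0, 0, 0, 36], [0, 0, 0, 0, 0, 0, 36], [0, 0, 0, 0, 0, 0, 36], [0, 0, 0, 0, 0, 0, 36], [0, 0, 0, 0, 0, 0, 36]]}}

```text
clock: 25.5
tcp_pos: [0.4949, -0.015, 0.2343]
tool_rot: [3.142, -0.0, -0.59]
wrist_force: [0.4, 0.1, 0.6]
finger_gap: 0.42
grip_force: 0.0
```

Request:
{"name": "drive_tool", "arguments": {"rows": [[0, -0.006, 0, 0, 0, 0, 36], [0, -0.006, 0, 0, 0, 0, 36], [0, -0.005, 0, 0, 0, 0, 36], [0, 0, 0, 0, 0, 0, 36], [0, 0, 0, 0, 0, 0, 36], [0, 0, 0, 0, 0, 0, 36], [0, 0, 0, 0, 0, 0, 36], [0, 0, 0, 0, 0, 0, 36], [0, 0, 0, 0, 0, 0, 36], [0, 0, 0, 0, 0, 0, 36]]}}

```text
clock: 26.33
tcp_pos: [0.4952, -0.0144, 0.2342]
tool_rot: [3.136, 0.001, -0.59]
wrist_force: [-11.3, -19.7, 5.0]
finger_gap: 0.419
grip_force: 11.8
```

```bash
python3 - <<'E'
from h import *
print(sensors.read_state()["wrist_force"],sensors.read_state()["tcp_pos"])
t=get_image("top"); s=get_image("side"); cv2.imwrite("pics/t4.png",t);cv2.imwrite("pics/s4.png",s)
a=cv2.resize(t[165:285,300:420],(400,400),interpolation=cv2.INTER_CUBIC); b=cv2.resize(s[180:300,270:390],(400,400),interpolation=cv2.INTER_CUBIC)
cv2.imwrite("pics/c8.png",np.hstack([a,b]))
E
```

```text
[-11.27784334 -19.68173131   5.04597967] [ 0.495194   -0.01439631  0.2341654 ]
```

The stop is felt (about 23 N tangential at the expected home angle). I'll back off, rise and move clear to re-measure the crank.

Request:
{"name": "drive_tool", "arguments": {"rows": [[0, 0.018, 0, 0, 0, 0, 36], [0, 0.018, 0, 0, 0, 0, 45], [0, 0, -0.05, 0, 0, 0, 45], [0, 0, -0.15, 0, 0, 0, 45], [0, 0, -0.15, 0, 0, 0, 45], [0, 0, -0.15, 0, 0, 0, 45], [0, 0, -0.05, 0, 0, 0, 45], [-0.09, -0.16, 0, 0, 0, 0, 45], [-0.09, -0.16, 0, 0, 0, 0, 45], [-0.09, -0.16, 0, 0, 0, 0, 45]]}}

```text
clock: 27.27
tcp_pos: [0.5013, 0.0927, 0.3442]
tool_rot: [-3.141, -0.0, -0.592]
wrist_force: [0.8, -0.0, -0.1]
finger_gap: 0.528
grip_force: 0.0
```

Request:
{"name": "drive_tool", "arguments": {"rows": [[-0.09, -0.16, 0, 0, 0, 0, 45], [-0.09, -0.16, 0, 0, 0, 0, 45], [-0.09, -0.16, 0, 0, 0, 0, 45], [0, 0, 0, 0, 0, 0, 45], [0, 0, 0, 0, 0, 0, 45], [0, 0, 0, 0, 0, 0, 45], [0, 0, 0, 0, 0, 0, 45], [0, 0, 0, 0, 0, 0, 45], [0, 0, 0, 0, 0, 0, 45], [0, 0, 0, 0, 0, 0, 45]]}}

```text
clock: 28.1
tcp_pos: [0.5101, 0.2008, 0.3444]
tool_rot: [-3.142, -0.0, -0.591]
wrist_force: [-0.3, -0.1, -0.3]
finger_gap: 0.525
grip_force: 0.0
```

```bash
python3 - <<'E'
from h import *
print(sensors.read_state()["wrist_force"],sensors.read_state()["tcp_pos"])
t=get_image("top"); s=get_image("side"); cv2.imwrite("pics/t5.png",t);cv2.imwrite("pics/s5.png",s)
a=cv2.resize(t[165:285,300:420],(400,400),interpolation=cv2.INTER_CUBIC); b=cv2.resize(s[180:300,270:390],(400,400),interpolation=cv2.INTER_CUBIC)
cv2.imwrite("pics/c9.png",np.hstack([a,b]))
E
```

```text
[-0.253035   -0.10824156 -0.29839227] [0.5100618  0.20078349 0.34439948]
```

View pics/c9.png

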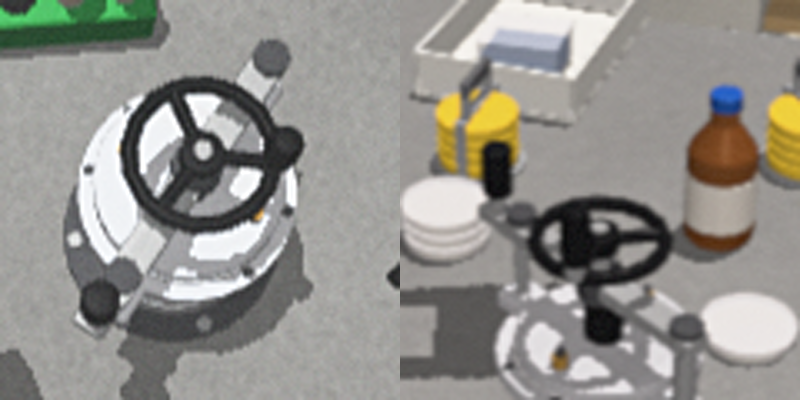

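The bridge is home: knob at c9 top (100,300), keeper post in the slot at (122,272), lid level. The crank grip top is at top crop (290,143) and side crop (576,213), and the wheel hub is at (203,152).

```bash
python3 - <<'E'
from h import *
from plan import *
np.set_printoptions(precision=4,suppress=True)
k=400/120
T=lambda x,y:(x/k+300-.35,y/k+165-.35); S=lambda x,y:((x-400)/k+270-.35,y/k+180-.35)
print("grip",tri(T(290,143),S(576,213)),plane("top",*T(290,143),.308))
print("hub",plane("top",*T(202,153),.251),"pivot",plane("top",*T(271,56),.228),"keeper",plane("top",*T(122,272),.228))
print("knob",plane("top",*T(101,296),.274))
t=cv2.imread("pics/t5.png"); d=(cv2.cvtColor(t,cv2.COLOR_BGR2GRAY)<60).astype(np.uint8)[180:240,330:395]
c=max(cv2.findContours(d,cv2.RETR_EXTERNAL,cv2.CHAIN_APPROX_NONE)[0],key=cv2.contourArea)
P=np.array([plane("top",u+330,v+180,.248)[:2] for u,v in c[:,0]])
P=P[np.hypot(*(P-[.592,-.088]).T)<.058]
P=P[P[:,1]>-.115]
q=np.linalg.lstsq(np.c_[2*P,np.ones(len(P))],(P**2).sum(1),rcond=None)[0];print("rim",q[:2],np.sqrt(q[2]+q[:2]@q[:2]),len(P))
E
```

```text
grip [ 0.583  -0.1362  0.3064] [ 0.5814 -0.1363  0.308 ]
hub [ 0.5907 -0.0881  0.251 ] pivot [ 0.6651 -0.139   0.228 ] keeper [ 0.5159 -0.036   0.228 ]
knob [ 0.4918 -0.0203  0.274 ]
rim [ 0.5908 -0.0878] 0.05089511242296985 91
```

```bash
python3 - <<'E'
from plan import *
rows([(.5827,-.1352,.345,1.1,40,15),(.5827,-.1352,.345,1.1,40,1),(.5827,-.1352,.266,1.1,40,7),(.5827,-.1352,.266,1.1,40,1),(.5827,-.1352,.266,1.1,10,6)])
E
```

```text
[[0.083,0.08,-0,0,0,-0.0359,40],[0.073,0.088,-0,0,0,-0.0359,40],[0.062,0.096,-0.001,0,0,-0.0359,40],[0.052,0.102,0,0,0,-0.0358,40],[0.04,0.108,-0,0,0,-0.0359,40],[0.027,0.111,-0,0,0,-0.0359,40],[0.014,0.114,-0.001,0,0,-0.0359,40],[0.002,0.115,0,0,0,-0.0359,40],[-0.011,0.114,0,0,0,-0.0359,40],[-0.024,0.112,-0,0,0,-0.0358,40]]
[[-0.037,0.109,-0,0,0,-0.0359,40],[-0.048,0.104,-0.001,0,0,-0.0359,40],[-0.06,0.098,0,0,0,-0.0359,40],[-0.07,0.09,-0,0,0,-0.0359,40],[-0.08,0.082,-0,0,0,-0.0359,40],[-0,-0,-0,0,0,0,40],[-0,-0,0.056,0,0,0,40],[-0,-0,0.057,0,0,0,40],[-0,-0,0.056,0,0,0,40],[-0,-0,0.057,0,0,0,40]]
[[-0,-0,0.056,0,0,0,40],[-0,-0,0.056,0,0,0,40],[-0,-0,0.057,0,0,0,40],[-0,-0,-0,0,0,0,40],[-0,-0,-0,0,0,0,10],[-0,-0,-0,0,0,0,10],[-0,-0,-0,0,0,0,10],[-0,-0,-0,0,0,0,10],[-0,-0,-0,0,0,0,10],[-0,-0,-0,0,0,0,10]]
end [ 0.5827 -0.1351  0.2659  1.1001]
```

Request:
{"name": "drive_tool", "arguments": {"rows": [[0.083, 0.08, 0, 0, 0, -0.0359, 40], [0.073, 0.088, 0, 0, 0, -0.0359, 40], [0.062, 0.096, 0, 0, 0, -0.0359, 40], [0.052, 0.102, 0, 0, 0, -0.0359, 40], [0.04, 0.108, 0, 0, 0, -0.0359, 40], [0.027, 0.111, 0, 0, 0, -0.0359, 40], [0.014, 0.114, 0, 0, 0, -0.0359, 40], [0.002, 0.115, 0, 0, 0, -0.0359, 40], [-0.011, 0.114, 0, 0, 0, -0.0359, 40], [-0.024, 0.112, 0, 0, 0, -0.0358, 40]]}}

```text
clock: 29.03
tcp_pos: [0.5587, -0.0239, 0.3444]
tool_rot: [3.141, -0.0, 0.543]
wrist_force: [-0.0, 0.1, -0.1]
finger_gap: 0.464
grip_force: 0.0
```

Request:
{"name": "drive_tool", "arguments": {"rows": [[-0.037, 0.109, 0, 0, 0, -0.0359, 40], [-0.048, 0.104, 0, 0, 0, -0.0359, 40], [-0.06, 0.098, 0, 0, 0, -0.0359, 40], [-0.07, 0.09, 0, 0, 0, -0.0359, 40], [-0.08, 0.082, 0, 0, 0, -0.0359, 40], [0, 0, 0, 0, 0, 0, 40], [0, 0, 0, 0, 0, 0, 40], [0, 0, 0, 0, 0, 0, 40], [0, 0, 0.04, 0, 0, 0, 40], [0, 0, 0.04, 0, 0, 0, 40]]}}

```text
clock: 29.87
tcp_pos: [0.5829, -0.1338, 0.3281]
tool_rot: [3.141, -0.0, 1.101]
wrist_force: [0.4, 0.1, -0.4]
finger_gap: 0.471
grip_force: 0.0
```

Request:
{"name": "drive_tool", "arguments": {"rows": [[-0.004, 0.002, 0.06, 0, 0, 0, 40], [0, 0, 0.06, 0, 0, 0, 40], [0, 0, 0.06, 0, 0, 0, 40], [0, 0, 0.06, 0, 0, 0, 40], [0, 0, 0.05, 0, 0, 0, 40], [0, 0, 0.025, 0, 0, 0, 40], [0, 0, 0, 0, 0, 0, 10], [0, 0, 0, 0, 0, 0, 10], [0, 0, 0, 0, 0, 0, 10], [0, 0, 0, 0, 0, 0, 10]]}}

```text
clock: 30.7
tcp_pos: [0.5829, -0.1352, 0.2651]
tool_rot: [-3.141, -0.0, 1.101]
wrist_force: [0.6, 2.1, -6.9]
finger_gap: 0.257
grip_force: 59.0
```

Request:
{"name": "drive_tool", "arguments": {"rows": [[0, 0, 0, 0, 0, 0, 10], [0, 0, 0, 0, 0, 0, 10], [0, 0, 0, 0, 0, 0, 10], [0, 0, 0, 0, 0, 0, 10], [0, 0, 0, 0, 0, 0, 10], [0, 0, 0, 0, 0, 0, 10], [0, 0, 0, 0, 0, 0, 10], [0, 0, 0, 0, 0, 0, 10], [0, 0, 0, 0, 0, 0, 10], [0, 0, 0, 0, 0, 0, 10]]}}

```text
clock: 31.53
tcp_pos: [0.5829, -0.1355, 0.2652]
tool_rot: [-3.141, 0.0, 1.101]
wrist_force: [-0.0, 3.0, -10.8]
finger_gap: 0.248
grip_force: 59.0
```

```bash
cat > crank.py <<'E'
from plan import *
import sys
def go(c,deg,n=10,p=None,r=.048):
    s=sensors.read_state(); p=start() if p is None else np.array(p)
    a=np.arctan2(p[1]-c[1],p[0]-c[0]); print("pos",p.round(4),"ang",np.degrees(a).round(1),"r",np.hypot(p[0]-c[0],p[1]-c[1]).round(4),"F",s["wrist_force"].round(1))
    rr=np.hypot(p[0]-c[0],p[1]-c[1]); w=[]
    for i in range(1,n+1):
        b=a-np.radians(deg)*i/n; q=rr+(r-rr)*min(1,i/5)
        w.append((c[0]+q*np.cos(b),c[1]+q*np.sin(b),p[2]-.006*deg/360*i/n,p[3],10,1))
    rows(w,p)
E
python3 -c "
from crank import *
go((.5912,-.088),120,20)"
```

```text
pos [ 0.5829 -0.1355  0.2652  1.1011] ang -99.9 r 0.0483 F [ -0.    3.  -10.8]
[[-0.006,-0.025,0,0,0,-0,10],[-0.003,-0.025,0.001,0,0,-0,10],[-0.001,-0.025,0.001,0,0,-0,10],[0.002,-0.025,0,0,0,-0,10],[0.005,-0.025,0.001,0,0,-0,10],[0.007,-0.024,0,0,0,-0,10],[0.009,-0.023,0.001,0,0,-0,10],[0.012,-0.022,0,0,0,-0,10],[0.014,-0.021,0.001,0,0,-0,10],[0.016,-0.019,0,0,0,-0,10]]
[[0.018,-0.018,0.001,0,0,-0,10],[0.02,-0.015,0,0,0,-0,10],[0.021,-0.013,0.001,0,0,-0,10],[0.023,-0.011,0,0,0,-0,10],[0.024,-0.009,0.001,0,0,-0,10],[0.024,-0.006,0,0,0,-0,10],[0.025,-0.004,0.001,0,0,-0,10],[0.025,-0.001,0,0,0,-0,10],[0.025,0.002,0.001,0,0,-0,10],[0.025,0.005,0,0,0,-0,10]]
end [ 0.5545 -0.0572  0.2632  1.1011]
```

Request:
{"name": "drive_tool", "arguments": {"rows": [[-0.005, -0.025, 0, 0, 0, 0, 10], [-0.003, -0.025, 0.001, 0, 0, 0, 10], [-0.001, -0.025, 0.001, 0, 0, 0, 10], [0.002, -0.025, 0, 0, 0, 0, 10], [0.005, -0.025, 0.001, 0, 0, 0, 10], [0.007, -0.024, 0, 0, 0, 0, 10], [0.009, -0.023, 0.001, 0, 0, 0, 10], [0.012, -0.022, 0, 0, 0, 0, 10], [0.014, -0.021, 0.001, 0, 0, 0, 10], [0.016, -0.019, 0, 0, 0, 0, 10]]}}

```text
clock: 32.37
tcp_pos: [0.5444, -0.1045, 0.2644]
tool_rot: [-3.139, 0.002, 1.101]
wrist_force: [-9.6, -5.7, -7.5]
finger_gap: 0.249
grip_force: 59.4
```

Request:
{"name": "drive_tool", "arguments": {"rows": [[0.018, -0.018, 0.001, 0, 0, 0, 10], [0.02, -0.015, 0, 0, 0, 0, 10], [0.021, -0.013, 0.001, 0, 0, 0, 10], [0.023, -0.011, 0, 0, 0, 0, 10], [0.024, -0.009, 0.001, 0, 0, 0, 10], [0.024, -0.006, 0, 0, 0, 0, 10], [0.025, -0.004, 0.001, 0, 0, 0, 10], [0.025, -0.001, 0, 0, 0, 0, 10], [0.025, 0.002, 0.001, 0, 0, 0, 10], [0.025, 0.005, 0, 0, 0, 0, 10]]}}

```text
clock: 33.2
tcp_pos: [0.553, -0.0558, 0.2632]
tool_rot: [-3.138, 0.0, 1.101]
wrist_force: [-5.3, 3.1, -8.6]
finger_gap: 0.251
grip_force: 59.5
```

```bash
python3 -c "
from crank import *
go((.5912,-.088),160,20)"
```

```text
pos [ 0.553  -0.0558  0.2632  1.1013] ang 139.9 r 0.05 F [-5.3  3.1 -8.6]
[[0.033,0.012,0.001,0,0,-0,10],[0.03,0.017,0,0,0,-0,10],[0.027,0.02,0.001,0,0,-0,10],[0.025,0.024,0.001,0,0,-0,10],[0.02,0.026,0,0,0,-0,10],[0.018,0.029,0.001,0,0,-0,10],[0.014,0.03,0.001,0,0,-0,10],[0.01,0.032,0,0,0,-0,10],[0.005,0.033,0.001,0,0,-0,10],[0.001,0.034,0.001,0,0,-0,10]]
[[-0.004,0.033,0,0,0,-0,10],[-0.009,0.032,0.001,0,0,-0,10],[-0.013,0.031,0.001,0,0,-0,10],[-0.018,0.028,0,0,0,-0,10],[-0.021,0.026,0.001,0,0,-0,10],[-0.024,0.023,0.001,0,0,-0,10],[-0.028,0.019,0,0,0,-0,10],[-0.03,0.015,0.001,0,0,-0,10],[-0.032,0.011,0.001,0,0,-0,10],[-0.032,0.007,0,0,0,-0,10]]
end [ 0.6364 -0.1044  0.2606  1.1013]
```

```bash
python3 -c "
from crank import *
go((.5906,-.0874),160,20)"
```

```text
pos [ 0.553  -0.0558  0.2632  1.1013] ang 140.0 r 0.0491 F [-5.3  3.1 -8.6]
[[0.032,0.011,0.001,0,0,-0,10],[0.031,0.016,0,0,0,-0,10],[0.027,0.019,0.001,0,0,-0,10],[0.025,0.023,0.001,0,0,-0,10],[0.021,0.026,0,0,0,-0,10],[0.018,0.028,0.001,0,0,-0,10],[0.015,0.031,0.001,0,0,-0,10],[0.009,0.032,0,0,0,-0,10],[0.006,0.033,0.001,0,0,-0,10],[0,0.033,0.001,0,0,-0,10]]
[[-0.004,0.033,0,0,0,-0,10],[-0.009,0.033,0.001,0,0,-0,10],[-0.013,0.03,0.001,0,0,-0,10],[-0.017,0.029,0,0,0,-0,10],[-0.021,0.026,0.001,0,0,-0,10],[-0.025,0.023,0.001,0,0,-0,10],[-0.027,0.019,0,0,0,-0,10],[-0.03,0.015,0.001,0,0,-0,10],[-0.032,0.011,0.001,0,0,-0,10],[-0.033,0.006,0,0,0,-0,10]]
end [ 0.6356 -0.1038  0.2606  1.1013]
```

Request:
{"name": "drive_tool", "arguments": {"rows": [[0.032, 0.011, 0.001, 0, 0, 0, 10], [0.031, 0.016, 0, 0, 0, 0, 10], [0.027, 0.019, 0.001, 0, 0, 0, 10], [0.025, 0.023, 0.001, 0, 0, 0, 10], [0.021, 0.026, 0, 0, 0, 0, 10], [0.018, 0.028, 0.001, 0, 0, 0, 10], [0.015, 0.031, 0.001, 0, 0, 0, 10], [0.009, 0.032, 0, 0, 0, 0, 10], [0.006, 0.033, 0.001, 0, 0, 0, 10], [0, 0.033, 0.001, 0, 0, 0, 10]]}}

```text
clock: 34.03
tcp_pos: [0.6165, -0.0481, 0.2616]
tool_rot: [-3.141, 0.002, 1.101]
wrist_force: [-5.5, -6.5, -9.8]
finger_gap: 0.254
grip_force: 59.4
```

Request:
{"name": "drive_tool", "arguments": {"rows": [[-0.004, 0.033, 0, 0, 0, 0, 10], [-0.009, 0.033, 0.001, 0, 0, 0, 10], [-0.013, 0.03, 0.001, 0, 0, 0, 10], [-0.017, 0.029, 0, 0, 0, 0, 10], [-0.021, 0.026, 0.001, 0, 0, 0, 10], [-0.025, 0.023, 0.001, 0, 0, 0, 10], [-0.027, 0.019, 0, 0, 0, 0, 10], [-0.03, 0.015, 0.001, 0, 0, 0, 10], [-0.032, 0.011, 0.001, 0, 0, 0, 10], [-0.033, 0.006, 0, 0, 0, 0, 10]]}}

```text
clock: 34.87
tcp_pos: [0.6344, -0.1046, 0.2599]
tool_rot: [-3.133, 0.002, 1.101]
wrist_force: [-20.9, 8.5, -6.3]
finger_gap: 0.249
grip_force: 60.4
```

```bash
python3 -c "
from crank import *
go((.5906,-.0874),140,20)"
```

```text
pos [ 0.6344 -0.1046  0.2599  1.1009] ang -21.5 r 0.0471 F [-20.9   8.5  -6.3]
[[-0.029,0.002,0.001,0,0,-0,10],[-0.029,-0.002,0,0,0,-0,10],[-0.028,-0.005,0.001,0,0,-0,10],[-0.028,-0.009,0,0,0,-0,10],[-0.027,-0.012,0.001,0,0,-0,10],[-0.024,-0.016,0.001,0,0,-0,10],[-0.023,-0.018,0,0,0,-0,10],[-0.02,-0.022,0.001,0,0,-0,10],[-0.017,-0.024,0,0,0,-0,10],[-0.014,-0.025,0.001,0,0,-0,10]]
[[-0.011,-0.027,0,0,0,-0,10],[-0.008,-0.029,0.001,0,0,-0,10],[-0.004,-0.029,0.001,0,0,-0,10],[-0,-0.029,0,0,0,-0,10],[0.003,-0.029,0.001,0,0,-0,10],[0.007,-0.029,0,0,0,-0,10],[0.01,-0.027,0.001,0,0,-0,10],[0.013,-0.026,0.001,0,0,-0,10],[0.017,-0.025,0,0,0,-0,10],[0.019,-0.022,0.001,0,0,-0,10]]
end [ 0.5451 -0.1026  0.2575  1.1009]
```

```bash
python3 -c "
from crank import *
P=np.array([(.553,-.0558),(.6344,-.1046),(.5829,-.1355),(.5444,-.1045),(.6165,-.0481)])
q=np.linalg.lstsq(np.c_[2*P,np.ones(5)],(P**2).sum(1),rcond=None)[0];print(q[:2],np.sqrt(q[2]+q[:2]@q[:2]))
go((.5898,-.0873),140,20)"
```

```text
[ 0.58929982 -0.08769248] 0.04813962032511447
pos [ 0.6344 -0.1046  0.2599  1.1009] ang -21.3 r 0.0478 F [-20.9   8.5  -6.3]
[[-0.029,0.001,0.001,0,0,-0,10],[-0.029,-0.002,0,0,0,-0,10],[-0.029,-0.006,0.001,0,0,-0,10],[-0.028,-0.009,0,0,0,-0,10],[-0.026,-0.013,0.001,0,0,-0,10],[-0.025,-0.016,0.001,0,0,-0,10],[-0.022,-0.018,0,0,0,-0,10],[-0.02,-0.022,0.001,0,0,-0,10],[-0.018,-0.024,0,0,0,-0,10],[-0.014,-0.025,0.001,0,0,-0,10]]
[[-0.011,-0.027,0,0,0,-0,10],[-0.008,-0.029,0.001,0,0,-0,10],[-0.004,-0.029,0.001,0,0,-0,10],[-0,-0.029,0,0,0,-0,10],[0.003,-0.029,0.001,0,0,-0,10],[0.006,-0.029,0,0,0,-0,10],[0.01,-0.027,0.001,0,0,-0,10],[0.013,-0.026,0.001,0,0,-0,10],[0.017,-0.025,0,0,0,-0,10],[0.019,-0.022,0.001,0,0,-0,10]]
end [ 0.5443 -0.1026  0.2575  1.1009]
```

```bash
python3 -c "
from crank import *
go((.5894,-.0877),140,20,[.6356,-.1038,.2600,1.1009])"
```

```text
pos [ 0.6356 -0.1038  0.26    1.1009] ang -19.2 r 0.0489 F [-20.9   8.5  -6.3]
[[-0.03,0.001,0.001,0,0,-0,10],[-0.029,-0.002,0,0,0,-0,10],[-0.029,-0.006,0.001,0,0,-0,10],[-0.028,-0.009,0,0,0,-0,10],[-0.027,-0.013,0.001,0,0,-0,10],[-0.025,-0.015,0.001,0,0,-0,10],[-0.023,-0.018,0,0,0,-0,10],[-0.021,-0.021,0.001,0,0,-0,10],[-0.018,-0.023,0,0,0,-0,10],[-0.015,-0.025,0.001,0,0,-0,10]]
[[-0.012,-0.027,0,0,0,-0,10],[-0.009,-0.028,0.001,0,0,-0,10],[-0.005,-0.028,0.001,0,0,-0,10],[-0.002,-0.03,0,0,0,-0,10],[0.002,-0.029,0.001,0,0,-0,10],[0.006,-0.029,0,0,0,-0,10],[0.009,-0.028,0.001,0,0,-0,10],[0.012,-0.026,0.001,0,0,-0,10],[0.015,-0.025,0,0,0,-0,10],[0.019,-0.023,0.001,0,0,-0,10]]
end [ 0.5445 -0.1047  0.2576  1.1009]
```

Request:
{"name": "drive_tool", "arguments": {"rows": [[-0.03, 0.001, 0.001, 0, 0, 0, 10], [-0.029, -0.002, 0, 0, 0, 0, 10], [-0.029, -0.006, 0.001, 0, 0, 0, 10], [-0.028, -0.009, 0, 0, 0, 0, 10], [-0.027, -0.013, 0.001, 0, 0, 0, 10], [-0.025, -0.015, 0.001, 0, 0, 0, 10], [-0.023, -0.018, 0, 0, 0, 0, 10], [-0.021, -0.021, 0.001, 0, 0, 0, 10], [-0.018, -0.023, 0, 0, 0, 0, 10], [-0.015, -0.025, 0.001, 0, 0, 0, 10]]}}

```text
clock: 35.7
tcp_pos: [0.592, -0.1377, 0.2596]
tool_rot: [3.14, 0.001, 1.101]
wrist_force: [1.6, -3.0, -12.0]
finger_gap: 0.251
grip_force: 59.8
```

Request:
{"name": "drive_tool", "arguments": {"rows": [[-0.012, -0.027, 0, 0, 0, 0, 10], [-0.009, -0.028, 0.001, 0, 0, 0, 10], [-0.005, -0.028, 0.001, 0, 0, 0, 10], [-0.002, -0.03, 0, 0, 0, 0, 10], [0.002, -0.029, 0.001, 0, 0, 0, 10], [0.006, -0.029, 0, 0, 0, 0, 10], [0.009, -0.028, 0.001, 0, 0, 0, 10], [0.012, -0.026, 0.001, 0, 0, 0, 10], [0.015, -0.025, 0, 0, 0, 0, 10], [0, 0, 0, 0, 0, 0, 10]]}}

```text
clock: 36.53
tcp_pos: [0.547, -0.1114, 0.2585]
tool_rot: [-3.14, 0.002, 1.101]
wrist_force: [-6.3, -1.8, -9.9]
finger_gap: 0.253
grip_force: 60.0
```

```bash
python3 -c "
from crank import *
go((.5896,-.0877),75,30)"
```

```text
pos [ 0.547  -0.1114  0.2585  1.1012] ang -150.9 r 0.0487 F [-6.3 -1.8 -9.9]
[[0.007,-0.008,0,0,0,-0,10],[0.007,-0.008,0,0,0,-0,10],[0.007,-0.008,0.001,0,0,-0,10],[0.008,-0.007,-0,0,0,-0,10],[0.008,-0.007,0,0,0,-0,10],[0.007,-0.007,0,0,0,-0,10],[0.009,-0.007,0,0,0,-0,10],[0.008,-0.006,0.001,0,0,-0,10],[0.008,-0.006,-0,0,0,-0,10],[0.009,-0.006,0,0,0,-0,10]]
[[0.009,-0.005,0,0,0,-0,10],[0.01,-0.005,0.001,0,0,-0,10],[0.009,-0.004,-0,0,0,-0,10],[0.01,-0.004,-0,0,0,-0,10],[0.01,-0.003,0,0,0,-0,10],[0.01,-0.004,0,0,0,-0,10],[0.01,-0.002,0.001,0,0,-0,10],[0.01,-0.002,-0,0,0,-0,10],[0.01,-0.002,-0,0,0,-0,10],[0.011,-0.002,0,0,0,-0,10]]
[[0.01,-0,0,0,0,-0,10],[0.011,-0.001,0.001,0,0,-0,10],[0.01,0,-0,0,0,-0,10],[0.011,0.001,0,0,0,-0,10],[0.01,0.001,0,0,0,-0,10],[0.01,0.001,0,0,0,-0,10],[0.011,0.002,0.001,0,0,-0,10],[0.01,0.002,-0,0,0,-0,10],[0.01,0.003,0,0,0,-0,10],[0.01,0.003,0,0,0,-0,10]]
end [ 0.5562 -0.0532  0.2573  1.1012]
```

Request:
{"name": "drive_tool", "arguments": {"rows": [[0.007, -0.008, 0, 0, 0, 0, 10], [0.007, -0.008, 0, 0, 0, 0, 10], [0.007, -0.008, 0.001, 0, 0, 0, 10], [0.008, -0.007, 0, 0, 0, 0, 10], [0.008, -0.007, 0, 0, 0, 0, 10], [0.007, -0.007, 0, 0, 0, 0, 10], [0.009, -0.007, 0, 0, 0, 0, 10], [0.008, -0.006, 0.001, 0, 0, 0, 10], [0.008, -0.006, 0, 0, 0, 0, 10], [0.009, -0.006, 0, 0, 0, 0, 10]]}}

```text
clock: 37.37
tcp_pos: [0.5413, -0.0915, 0.2581]
tool_rot: [-3.138, 0.002, 1.101]
wrist_force: [-10.1, -2.3, -8.0]
finger_gap: 0.247
grip_force: 60.3
```

Request:
{"name": "drive_tool", "arguments": {"rows": [[0.009, -0.005, 0, 0, 0, 0, 10], [0.01, -0.005, 0.001, 0, 0, 0, 10], [0.009, -0.004, 0, 0, 0, 0, 10], [0.01, -0.004, 0, 0, 0, 0, 10], [0.01, -0.003, 0, 0, 0, 0, 10], [0.01, -0.004, 0, 0, 0, 0, 10], [0.01, -0.002, 0.001, 0, 0, 0, 10], [0.01, -0.002, 0, 0, 0, 0, 10], [0.01, -0.002, 0, 0, 0, 0, 10], [0.011, -0.002, 0, 0, 0, 0, 10]]}}

```text
clock: 38.2
tcp_pos: [0.5443, -0.0702, 0.2577]
tool_rot: [-3.138, 0.001, 1.101]
wrist_force: [-9.9, 1.3, -6.9]
finger_gap: 0.248
grip_force: 60.4
```

Request:
{"name": "drive_tool", "arguments": {"rows": [[0.01, 0, 0, 0, 0, 0, 10], [0.01, 0, 0.001, 0, 0, 0, 10], [0.01, 0, 0, 0, 0, 0, 10], [0.011, 0.001, 0, 0, 0, 0, 10], [0.01, 0.001, 0, 0, 0, 0, 10], [0.01, 0.001, 0, 0, 0, 0, 10], [0.011, 0.002, 0.001, 0, 0, 0, 10], [0.01, 0.002, 0, 0, 0, 0, 10], [0.01, 0.003, 0, 0, 0, 0, 10], [0.01, 0.003, 0, 0, 0, 0, 10]]}}

```text
clock: 39.03
tcp_pos: [0.5517, -0.0573, 0.2572]
tool_rot: [-3.132, 0.013, 1.102]
wrist_force: [-45.7, -35.0, 6.2]
finger_gap: 0.251
grip_force: 62.4
```

```bash
python3 -c "
from crank import *
go((.5896,-.0877),50,20)"
```

```text
pos [ 0.5517 -0.0573  0.2572  1.1018] ang 141.3 r 0.0486 F [-45.7 -35.    6.2]
[[0.01,0.003,0,0,0,-0,10],[0.01,0.003,0,0,0,-0,10],[0.01,0.004,0.001,0,0,-0,10],[0.01,0.004,-0,0,0,-0,10],[0.009,0.005,0,0,0,-0,10],[0.01,0.005,0,0,0,-0,10],[0.009,0.005,0,0,0,-0,10],[0.009,0.005,0.001,0,0,-0,10],[0.009,0.006,-0,0,0,-0,10],[0.008,0.006,0,0,0,-0,10]]
[[0.008,0.006,0,0,0,-0,10],[0.008,0.007,0.001,0,0,-0,10],[0.008,0.007,-0,0,0,-0,10],[0.007,0.008,-0,0,0,-0,10],[0.007,0.007,0,0,0,-0,10],[0.007,0.009,0,0,0,-0,10],[0.006,0.008,0.001,0,0,-0,10],[0.006,0.009,-0,0,0,-0,10],[0.006,0.008,-0,0,0,-0,10],[0.005,0.01,0,0,0,-0,10]]
end [ 0.5886 -0.0397  0.2564  1.1018]
```

The stop is felt clearly (57 N tangential, after 8.36 rad turned plus the start offset). I'll relax, release and rise.

Request:
{"name": "drive_tool", "arguments": {"rows": [[-0.008, -0.002, 0, 0, 0, 0, 10], [0, 0, 0, 0, 0, 0, 10], [0, 0, 0, 0, 0, 0, 40], [0, 0, 0, 0, 0, 0, 40], [0, 0, 0, 0, 0, 0, 40], [0, 0, 0, 0, 0, 0, 40], [0, 0, -0.05, 0, 0, 0, 40], [0, 0, -0.12, 0, 0, 0, 40], [0, 0, -0.15, 0, 0, 0, 40], [0, 0, -0.15, 0, 0, 0, 40]]}}

```text
clock: 39.87
tcp_pos: [0.5567, -0.0545, 0.3532]
tool_rot: [3.141, 0.0, 1.101]
wrist_force: [1.0, -0.1, -0.0]
finger_gap: 0.464
grip_force: 0.0
```

Request:
{"name": "drive_tool", "arguments": {"rows": [[0.12, -0.06, 0, 0, 0, 0, 40], [0.16, -0.08, 0, 0, 0, 0, 40], [0.16, -0.08, 0, 0, 0, 0, 40], [0.16, -0.08, 0, 0, 0, 0, 40], [0.16, -0.08, 0, 0, 0, 0, 40], [0.16, -0.08, 0, 0, 0, 0, 40], [0, 0, 0, 0, 0, 0, 40], [0, 0, 0, 0, 0, 0, 40], [0, 0, 0, 0, 0, 0, 40], [0, 0, 0, 0, 0, 0, 40]]}}

```text
clock: 40.7
tcp_pos: [0.5581, 0.1503, 0.3517]
tool_rot: [3.141, -0.0, 1.1]
wrist_force: [-0.6, -0.6, -0.2]
finger_gap: 0.468
grip_force: 0.0
```

```bash
python3 - <<'E'
from h import *
np.set_printoptions(precision=4,suppress=True)
st=sensors.read_state();print(st["tcp_pos"],st["wrist_force"])
t=get_image("top"); s=get_image("side"); cv2.imwrite("pics/t6.png",t)
t5=cv2.imread("pics/t5.png"); t0=cv2.imread("pics/top0.png")
d=(cv2.absdiff(t,t5).max(2)>40).astype(np.uint8); n,l,S,c=cv2.connectedComponentsWithStats(d)
print("vs t5:",[tuple(S[i][:5]) for i in range(1,n) if S[i,4]>25])
# black blobs: knob (z .274), grip
dk=(cv2.cvtColor(t,cv2.COLOR_BGR2GRAY)<60).astype(np.uint8)[240:270,315:345]
n,l,S,c=cv2.connectedComponentsWithStats(dk)
for i in range(1,n): print("knob",S[i],plane("top",*(c[i]+[315,240]),.262))
dk=(cv2.cvtColor(t5,cv2.COLOR_BGR2GRAY)<60).astype(np.uint8)[240:270,315:345]
n,l,S,c=cv2.connectedComponentsWithStats(dk)
for i in range(1,n): print("knob before",S[i],plane("top",*(c[i]+[315,240]),.262))
print("grip px expected",proj("top",[.5517,-.0573,.30]))
a=cv2.resize(t[165:285,300:420],(400,400),interpolation=cv2.INTER_CUBIC); b=cv2.resize(s[180:300,270:390],(400,400),interpolation=cv2.INTER_CUBIC)
cv2.imwrite("pics/c10.png",np.hstack([a,b]))
E
```

```text
[0.5581 0.1503 0.3517] [-0.6067 -0.5608 -0.1663]
vs t5: [(np.int32(174), np.int32(125), np.int32(81), np.int32(53), np.int32(2550)), (np.int32(221), np.int32(125), np.int32(156), np.int32(330), np.int32(14812)), (np.int32(14), np.int32(171), np.int32(171), np.int32(309), np.int32(11775)), (np.int32(175), np.int32(170), np.int32(43), np.int32(40), np.int32(784)), (np.int32(341), np.int32(188), np.int32(51), np.int32(32), np.int32(164)), (np.int32(354), np.int32(193), np.int32(25), np.int32(18), np.int32(101)), (np.int32(343), np.int32(195), np.int32(13), np.int32(14), np.int32(45)), (np.int32(336), np.int32(213), np.int32(14), np.int32(26), np.int32(45)), (np.int32(344), np.int32(213), np.int32(8), np.int32(11), np.int32(27)), (np.int32(207), np.int32(220), np.int32(17), np.int32(11), np.int32(95)), (np.int32(231), np.int32(250), np.int32(8), np.int32(10), np.int32(30)), (np.int32(178), np.int32(254), np.int32(44), np.int32(12), np.int32(257)), (np.int32(288), np.int32(291), np.int32(30), np.int32(34), np.int32(546)), (np.int32(295), np.int32(450), np.int32(14), np.int32(13), np.int32(28)), (np.int32(276), np.int32(458), np.int32(22), np.int32(22), np.int32(316)), (np.int32(299), np.int32(464), np.int32(4), np.int32(16), np.int32(31))]
knob [ 9  9 12 14 77] [ 0.4891 -0.0205  0.262 ]
knob before [ 9 10 12 13 71] [ 0.4886 -0.0202  0.262 ]
grip px expected [348.1376 222.5564]
```

The knob still reads home, with force zero and the arm clear, so I'm handing in.

```bash
python3 -c "
from rig import env
print(env.sign_off())"
```

```text
the job is handed in; nothing more can be done
None
```

The job was handed in at about 41 s: the carrier is upright in the jar, the lid seated, the bridge home on the keeper post, and the handwheel turned clockwise about 1.3 turns to a clear stop, but spring pad contact was not checked separately and the judge's verdict was not shown.

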